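# Tighten the cartridge press collar with the turning bar

### The job

Take the turning bar from its cradle and use it in the holes of the press collar to screw the collar clockwise (seen from above), moving the bar on to the next hole as the tie rods require, until the plunger is felt to bottom firmly in the cartridge. Stop there: do not force it on so that the cartridge is dragged round in its seat and its outlet shifts by 5 mm. Turn the collar only with the bar, never with the fingers, then lay the bar back across its cradle as you found it, and leave the tube rack, bottle and beaker where they stand.

Things in the scene. Friction and masses are not known exactly. Their poses are not given: they have to be found in the camera images.
- holder: Cartridge press fixed to the bench: aluminium base plate 145 x 145 x 14 mm with four upright tie rods, 10 mm thick with 13 mm ball caps, at x, y = +-56.6 mm, 98 mm high. Origin on the bench on the vertical axis of collar and plunger; x, y square to the plate. The rods stop the bar: it swings about 75 degrees in each gap; the one facing the robot is centred on -x.
- collar: Steel collar, 90 mm across, 54 to 86 mm above the bench, with six radial holes 60 degrees apart, 12 mm square, 33 mm deep, ending at a solid core; a dark groove on top marks each. It only turns about the vertical (friction 0.35 N m). Origin on the axis, 70 mm up, level with the hole centres; x points out through one hole. Clockwise from above tightens; 58 to 79 degrees remain at the start.
- plunger_top (a point): Centre of the top of the aluminium plunger, 24 mm across, in the collar's centre. It sinks 18 mm per collar turn (0.05 mm per degree), to 120 mm above the bench when bottomed: too fine to see, but there the collar stops on the cartridge and the turning torque climbs from 0.35 by about 0.5 N m per degree; 0.8 to 1.5 N m is firm enough, and it stays bottomed when let go.
- bar: Loose steel turning bar, 156 mm long, about 0.2 kg, axis along its own x. Origin on the axis at mid-length: handle 14 x 14 mm square from x = -78 to +2 mm, round nose 10 mm thick with a rounded end from +2 to +78 mm. With the nose fully in a hole, the origin is 90 mm from the collar's axis.
- bar_tip (a point): End of the bar's round nose.
- bar_handle (a point): Middle of the place to grip, on the bar's axis, 30 mm behind the shoulder and 106 mm behind the nose's end.
- cradle: White cradle fixed to the bench, base 150 x 75 x 8 mm, with two cross ridges 10 mm thick: at x = -62 mm, 30 mm high, for the handle, and at x = +50 mm, 32 mm high, for the nose; 50 mm clear between the 8 mm lips at the ridges' ends. Origin on the bench under the centre. The bar lies along the cradle's x, nose to +x.
- cradle_mid (a point): Where the bar's origin is when it lies in the cradle: centre of the cradle, 37 mm above the bench.
- rack: White plastic rack with capped tubes, 196 x 70 mm, 94 mm high; to be left alone. Origin at the centre of the underside, long side along x.
- bottle: Glass bottle with blue cap, 70 mm in diameter, 160 mm high; to be left alone. Origin at the centre of the underside.
- beaker: Grey open beaker, 64 mm in diameter, 80 mm high; to be left alone. Origin at the centre of the underside.
- outlet (a point): End of the outlet stub, 15 mm thick, that sticks out of the side of the cartridge (steel barrel 76 mm across under the collar), 55 mm from the axis, 35 mm above the bench, roughly towards the holder's +x. The cartridge sits springily in rubber: torque on the collar turns it along by 2 degrees per N m (2 mm here), and it comes back. At about 2.7 N m it has shifted 5 mm: too far.
There are look-alikes about, which are no part of the job. What is meant by the bar is not brown or orange, and is the larger of those in its own colour.

How it is judged:
By the outcome, as a careful person would: the job done as asked, in the order asked, and still so for the second after the job is handed in, with the robot touching nothing.
It also fails if it takes over 67 s, if anything falls off the work surface, if the arm or the gripper's body presses on something with over 40 N, if the wrist force passes 120 N, or if a joint passes its speed limit or range.

### The arm

A 6-joint arm with a two-finger parallel gripper is mounted at the origin on the work surface. World frame = base frame: x ahead of the robot, y to its left, z up, the work surface at z = 0. Lengths are in m, angles in rad, forces in N, time in s.
With the tool pointing down it reaches from about 0.35 to 0.775 m from the base axis. Payload 5.5 kg.
Tool frame: the origin (TCP) lies midway between the tips of the shut fingers; the grasp point (between the pads) lies 19 mm behind it (ctrl.grip_depth is the distance from the TCP to the grasp point, in m); z points along the fingers, y is the direction in which the jaws open and shut (so a half turn about z gives the same grasp; the last joint's range is limited). The gripper opens to 85 mm and grips with 20 to 120 N. Pads are 22 mm wide; open, the fingers measure 114 mm over their backs; the gripper's body (76 mm by 85 mm) begins 54 mm behind the grasp point. The pads swing forward as they close: fully open they stand 13 mm farther back than shut.
Start: joints at [-1.315, 0.313, 0.046, 1.304, 0, 1.431], TCP at [0.222, -0.531, 0.231] pointing down, gripper open.
Joint ranges: [-2.76, 2.76], [-0.86, 1.69], [-1.03, 1.26], [-2.2, 2.34], [-1.47, 1.5], [-3.14, 3.14]. Speed limits (rad/s): [2.57, 2.57, 3.14, 3.14, 3.14, 3.14].

### API

Orientations are given as a rotation vector (axis times angle).
In Python, from rig import ctrl gives the robot as it stands.
- The arm moves only by the shell command python3 -m creep 'ROWS' [OPENING] [FORCE]. ROWS is a JSON object of lists of equal length, an entry for each row: "delta_pos": the shift along the tool's x, y, z in cm, a list of three; "turn": the turn about the tool's z in degrees. In form: {"delta_pos": [[tx, ty, tz], ...], "turn": [turn, ...]}. A call has 1 to 20 rows; each row shifts and turns the commanded pose from where the row before left it, along the tool's axes as they then stand; what a row does not reach is not made up. A row lasts 1/12 s, in which the tool goes at most 41.7 mm and 7.16 degrees, less where a joint would pass 70% of its speed; a pose out of reach is approached as far as the arm can. A call with a gripper value outside its range is refused whole. OPENING is the finger opening in cm, from 0 to 8.54, set as the call begins (- or left out, the last holds). The fingers move at their own pace and stop on an object; FORCE is the grip in N (left out, the last holds). Time passes only in rows, so rows that do not move let the fingers close. It gives the time, the measured TCP pose, the force and the opening at its end, in the units of the state.
- ctrl.state(): the state, without advancing time (a new reading comes with each control period).
- ctrl.capture(name): name is "scene" or "top" or "wrist"; returns the picture (384x512x3 uint8, red, green, blue); there is no depth.
- ctrl.get_calibration(name): a dict with "fx", "fy", "cx", "cy" (pixels), "extrinsics" (4x4, takes a point from camera to world coordinates). Camera axes: x right, y down, z forward; pixel columns grow to the right and rows downward; lengths in m; the calibration is good to about 2 mm. The wrist camera is an equidistant fisheye: a pixel r from the principal point sees the ray r / f radians off the axis. A picture is of the moment at which its call begins: read the wrist's pose just before it. get_calibration takes no time and is no camera call; for the wrist camera it gives the pose at the moment of the call.
- ctrl.hand_in(): hands the job in, once; it reports no verdict.
The state is a dict: "t": time; "qpos": joint angles; "joint_velocities": joint speeds; "effort": joint torques, N m; "tcp_pos": TCP position; "tcp_rot": TCP orientation; "contact_force": force on the tool from outside, world axes, zero at the start; "torque": the same for the moment, N m; "width": opening from 0.0 (shut) to 1.0 (fully open).
Only numpy, scipy, OpenCV 4.12 (cv2) and the standard library are available. Lean on these libraries where they do the work, as an engineer would, in place of code of your own. Each camera call takes 0.05 s, during which the arm holds its last target.

## Working session

There is one attempt and no reset: what is moved stays moved. The work goes in short steps, Python scripts to look and compute and a shell command to move; the robot and the scene stay as the last step left them, time stands still between calls to the robot, and variables do not carry over. Pictures are saved under pics/ and viewed, and the job is handed in when it is done.

```bash
ls; mkdir -p pics
python3 - <<'E'
from rig import ctrl
import cv2,numpy as np
s=ctrl.state();print(s)
for n in("scene","top","wrist"):
    c=ctrl.get_calibration(n);print(n,c["fx"],c["fy"],c["cx"],c["cy"],np.round(c["extrinsics"],4).tolist())
    im=ctrl.capture(n);cv2.imwrite(f"pics/{n}0.png",im[:,:,::-1])
E
```

```text
pics
{'t': 0.0, 'qpos': array([-1.31460181e+00,  3.13972259e-01,  4.50050543e-02,  1.30356033e+00,
       -4.01507474e-05,  1.43119119e+00]), 'joint_velocities': array([ 0.00105524,  0.00063233, -0.00060942,  0.00026394, -0.0006666 ,
        0.00097316]), 'effort': array([-1.35229609e-03, -4.80623925e+01,  2.98533386e+01,  1.92734582e-02,
       -2.63910442e-04,  8.74941719e-06]), 'tcp_pos': array([ 0.22154272, -0.53008411,  0.23043551]), 'tcp_rot': array([-3.07858171e+00, -6.17331071e-01,  2.21275434e-04]), 'contact_force': array([ 0.05770178,  0.65363564, -0.56988175]), 'torque': array([ 0.01543062, -0.07990229,  0.00607173]), 'width': 1.00335048714161}
scene 358.3972699952215 358.3972699952215 260.50390018979607 184.89333673120066 [[-0.5611, 0.705, -0.4338, 0.939], [0.8278, 0.476, -0.297, 0.2372], [-0.0029, -0.5257, -0.8506, 1.005], [0.0, 0.0, 0.0, 1.0]]
top 437.6148190640024 437.6148190640024 260.58903352665476 198.62156429292875 [[-0.0163, -0.9953, 0.0951, 0.3567], [-0.9996, 0.0186, 0.0227, -0.0798], [-0.0244, -0.0947, -0.9952, 1.1222], [0.0, 0.0, 0.0, 1.0]]
wrist 297.3186396354542 297.3186396354542 256.70587518574825 184.6724527495098 [[0.3851, -0.8757, -0.2913, 0.2968], [-0.9229, -0.366, -0.1198, -0.4978], [-0.0018, 0.315, -0.9491, 0.3739], [0.0, 0.0, 0.0, 1.0]]
```

View pics/scene0.png

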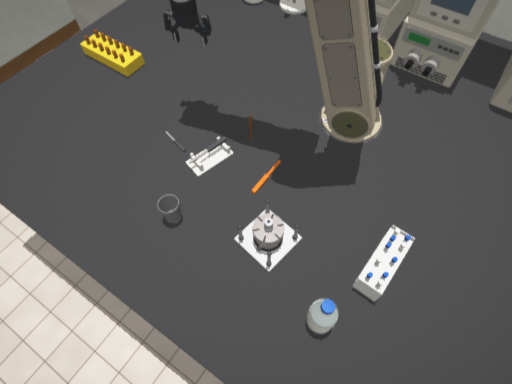

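View pics/top0.png

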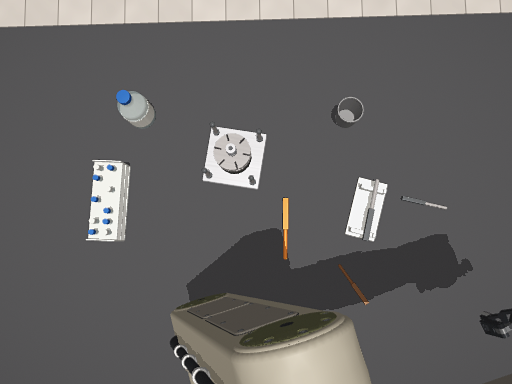

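View pics/wrist0.png

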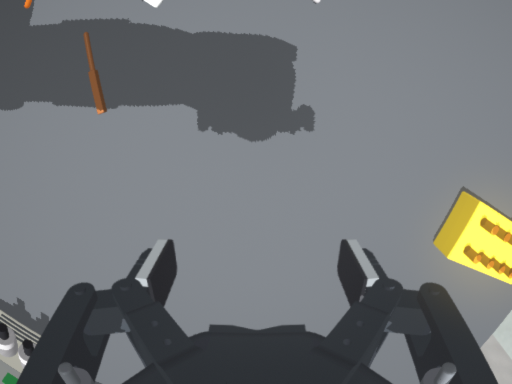

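Run:
```python
import cv2
a=cv2.imread("pics/top0.png")
c=cv2.resize(a[165:255,330:460],None,fx=6,fy=6,interpolation=cv2.INTER_CUBIC);cv2.imwrite("pics/tc1.png",c)
c=cv2.resize(a[115:195,190:280],None,fx=7,fy=7,interpolation=cv2.INTER_CUBIC);cv2.imwrite("pics/tc2.png",c)
a=cv2.imread("pics/scene0.png")
c=cv2.resize(a[120:190,150:250],None,fx=8,fy=8,interpolation=cv2.INTER_CUBIC);cv2.imwrite("pics/sc1.png",c)
```

```text
(no output)
```

View pics/tc1.png

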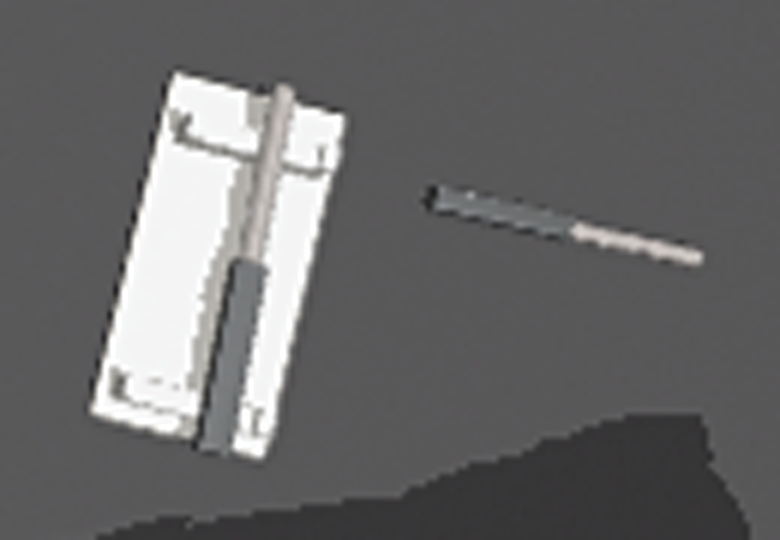

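View pics/tc2.png

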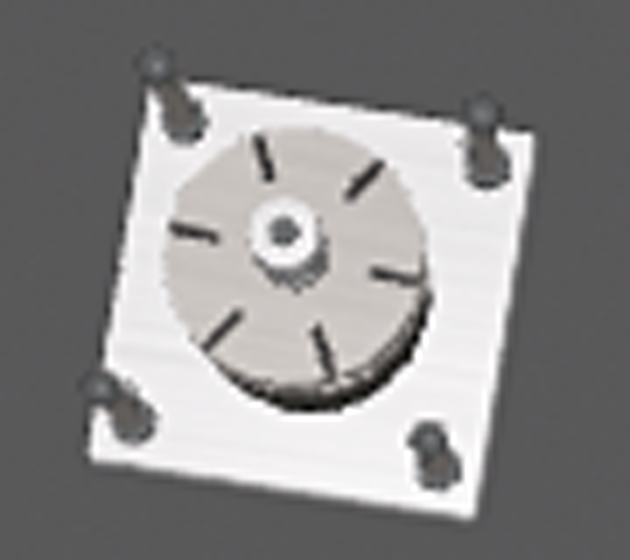

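View pics/sc1.png

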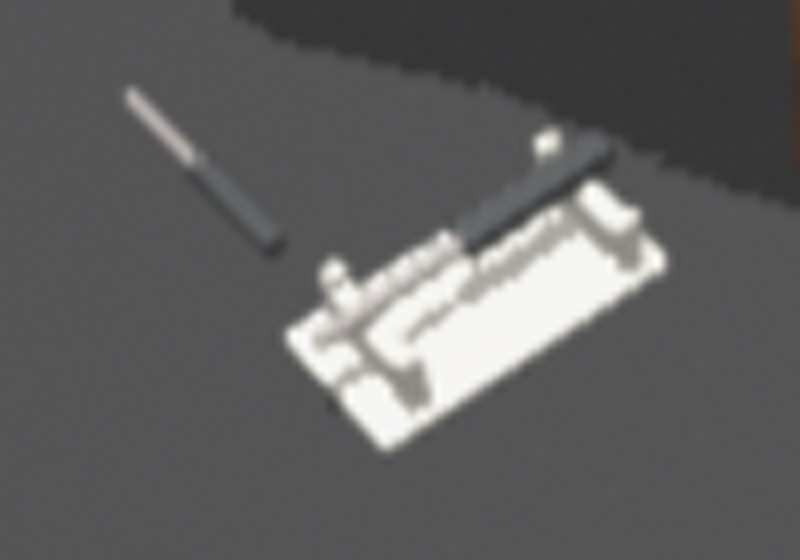

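```bash
cat > h.py <<'E'
import numpy as np,cv2
from rig import ctrl
def ray(n,p,cal=None):
    c=cal or ctrl.get_calibration(n);E=np.array(c["extrinsics"])
    x=(p[0]-c["cx"])/c["fx"];y=(p[1]-c["cy"])/c["fy"]
    if n=="wrist":
        r=np.hypot(x,y);s=np.sin(r)/r if r>0 else 1;d=np.array([x*s,y*s,np.cos(r)])
    else:d=np.array([x,y,1.])
    return E[:3,3],E[:3,:3]@d
def onz(n,p,z,cal=None):
    o,d=ray(n,p,cal);return o+d*(z-o[2])/d[2]
def proj(n,P,cal=None):
    c=cal or ctrl.get_calibration(n);E=np.array(c["extrinsics"])
    q=E[:3,:3].T@(np.asarray(P)-E[:3,3])
    if n=="wrist":
        r=np.hypot(q[0],q[1]);t=np.arctan2(r,q[2]);return np.array([c["cx"]+c["fx"]*t*q[0]/r,c["cy"]+c["fy"]*t*q[1]/r])
    return np.array([c["cx"]+c["fx"]*q[0]/q[2],c["cy"]+c["fy"]*q[1]/q[2]])
E
python3 - <<'E'
from h import *
T=lambda l,o,f:[(o[0]+a/f,o[1]+b/f) for a,b in l]
b=[onz("top",p,z) for p,z in zip(T([(215,450),(250,262),(284,88)],(330,165),6),(.044,.042,.042))]
print("bar",np.round(b,4).tolist(),np.linalg.norm(b[2]-b[0]),np.linalg.norm(b[1]-b[0]))
d=b[2]-b[0];print("dir",np.degrees(np.arctan2(d[1],d[0])))
c=[onz("top",p,.008) for p in T([(175,72),(346,117),(265,460),(93,415)],(330,165),6)]
print("cradle",np.round(c,4).tolist(),np.mean(c,0)); print([np.linalg.norm(c[i]-c[i-1]) for i in range(4)])
d=c[0]+c[1]-c[2]-c[3];print(np.degrees(np.arctan2(d[1],d[0])))
h=[onz("top",p,.014) for p in T([(535,133),(475,518),(90,460)],(190,115),7)]
print("plate",np.round(h,4).tolist(),(h[0]+h[2])/2,np.linalg.norm(h[0]-h[1]),np.linalg.norm(h[1]-h[2]))
d=h[0]-h[1];print(np.degrees(np.arctan2(d[1],d[0])))
d=h[2]-h[1];print(np.degrees(np.arctan2(d[1],d[0])))
print("plunger",onz("top",T([(284,230)],(190,115),7)[0],.1235))
C=(h[0]+h[2])/2
caps=[onz("top",p,.1) for p in T([(157,67),(484,110),(428,440),(100,388)],(190,115),7)]
print("caps",np.round(caps,4).tolist(),np.mean(caps,0))
for g in [(262,158),(365,180),(397,274),(324,352),(223,328),(194,233)]:
    P=onz("top",T([g],(190,115),7)[0],.086);v=P-np.mean(caps,0);print(np.round(P,4),np.degrees(np.arctan2(v[1],v[0])),np.hypot(v[0],v[1]))
E
```

```text
bar [[0.3536, -0.3103, 0.044], [0.4301, -0.3279, 0.042], [0.5017, -0.3448, 0.042]] 0.15205351540998366 0.07848924372532563
dir -13.122315156640246
cradle [[0.514, -0.3073, 0.008], [0.4933, -0.3788, 0.008], [0.349, -0.3387, 0.008], [0.369, -0.2674, 0.008]] [ 0.43133215 -0.32303623  0.008     ]
[np.float64(0.15038524947668866), np.float64(0.07443892672249472), np.float64(0.1497925454644959), np.float64(0.07398215697151243)]
-15.441608307843175
plate [[0.6298, -0.0723, 0.014], [0.4874, -0.0479, 0.014], [0.5115, 0.0927, 0.014]] [0.57065646 0.01021909 0.014     ] 0.14446046853868405 0.1426966801362669
-9.712232732575172
80.28438056821344
plunger [0.5719034  0.01080707 0.1235    ]
caps [[0.6345, 0.0559, 0.1], [0.617, -0.0557, 0.1], [0.504, -0.035, 0.1], [0.524, 0.0759, 0.1]] [0.56987407 0.01027108 0.1       ]
[0.6054 0.0216 0.086 ] 17.642785509747412 0.03726396362703798
[ 0.5969 -0.0139  0.086 ] -41.857865374744605 0.03625936975033055
[ 0.5638 -0.0245  0.086 ] -99.9112649434871 0.035319783322562144
[0.5372 0.0009 0.086 ] -163.97655846703 0.03399074089918651
[0.5463 0.0355 0.086 ] 133.08045659837597 0.03457825816216938
[0.5796 0.0453 0.086 ] 74.46750191858632 0.036331728150989326
```

```bash
python3 -m creep '{"delta_pos":[[0,0,0],[0,0,0],[0,0,0],[0,0,0],[0,0,0],[0,0,0],[0,0,0],[0,0,0],[0,0,0],[0,0,0],[0,0,0],[0,0,0],[0,0,0],[0,0,0],[0,0,0],[0,0,0],[0,0,0],[0,0,0],[0,0,0],[0,0,0]],"turn":[-7,-7,-7,-7,-7,-7,-7,-7,-7,-7,-7,-7,-7,-7,-7,-7,-7,-7,-7,-7]}'
cat >> h.py <<'E'
from scipy.spatial.transform import Rotation as R
def go(P,yaw=None):
    s=ctrl.state();M=R.from_rotvec(s["tcp_rot"]).as_matrix()
    y=np.degrees(np.arctan2(M[1,0],M[0,0]))
    d=M.T@(np.asarray(P)-s["tcp_pos"])
    print("t",round(s["t"],2),"tcp",np.round(s["tcp_pos"],4),"yaw",round(y,2),"tilt z",np.round(M[:,2],4),"delta cm",np.round(d*100,2),"turn",None if yaw is None else round((y-yaw+180)%360-180,2),"F",np.round(s["contact_force"],1),"T",np.round(s["torque"],2),"w",round(s["width"],3),"q",np.round(s["qpos"],2))
E
python3 -c "
from h import *
go([.65,.033,.2],196.6)"
```

```text
t: 1.82
tcp_pos: [0.2216, -0.5303, 0.2309]
tcp_rot: [-0.464, -3.107, -0.001]
contact_force: [0.8, 0.5, -0.4]
width: 1.0
t 1.82 tcp [ 0.2216 -0.5303  0.2309] yaw 163.02 tilt z [-2.e-04  7.e-04 -1.e+00] delta cm [-24.52  66.39   3.12] turn -33.58 F [ 0.8  0.5 -0.4] T [-0.02  0.02 -0.02] w 1.0 q [-1.31  0.31  0.05  1.3  -0.   -1.02]
```

```bash
python3 -m creep '{"delta_pos":[[-1.23,3.32,0.1],[-1.23,3.32,0.1],[-1.23,3.32,0.1],[-1.23,3.32,0.1],[-1.23,3.32,0.1],[-1.23,3.32,0.1],[-1.23,3.32,0.1],[-1.23,3.32,0.1],[-1.23,3.32,0.1],[-1.23,3.32,0.1],[-1.23,3.32,0.1],[-1.23,3.32,0.1],[-1.23,3.32,0.1],[-1.23,3.32,0.1],[-1.23,3.32,0.1],[-1.23,3.32,0.1],[-1.23,3.32,0.1],[-1.23,3.32,0.1],[-1.23,3.32,0.1],[-1.23,3.32,0.1]],"turn":[0,0,0,0,0,0,0,0,0,0,0,0,0,0,0,0,0,0,0,0]}' && python3 -m creep '{"delta_pos":[[0,0,0.2],[0,0,0.2],[0,0,0.2],[0,0,0.2],[0,0,0.2],[0,0,0],[0,0,0]],"turn":[-6.7,-6.7,-6.7,-6.7,-6.7,0,0]}'
python3 - <<'E'
from h import *
go([.65,.033,.2],196.6)
c=ctrl.get_calibration("wrist");im=ctrl.capture("wrist")
np.save("w1.npy",c,allow_pickle=True);cv2.imwrite("pics/w1.png",im[:,:,::-1])
print(proj("wrist",[.5705,.0105,.086],c))
E
```

```text
t: 3.48
tcp_pos: [0.6549, 0.0317, 0.2108]
tcp_rot: [-0.473, -3.105, 0.0]
contact_force: [1.5, -0.4, -0.2]
width: 1.006
t: 4.07
tcp_pos: [0.654, 0.0301, 0.2008]
tcp_rot: [0.437, -3.11, -0.0]
contact_force: [-0.3, -0.1, -0.2]
width: 1.001
t 4.07 tcp [0.654  0.0301 0.2008] yaw -164.01 tilt z [-0.001 -0.    -1.   ] delta cm [0.3  0.39 0.08] turn -0.61 F [-0.3 -0.1 -0.2] T [-0.02 -0.06 -0.  ] w 1.001 q [-0.08  0.48  0.22  1.31 -0.   -0.36]
[260.23527626  83.30694578]
```

View pics/w1.png

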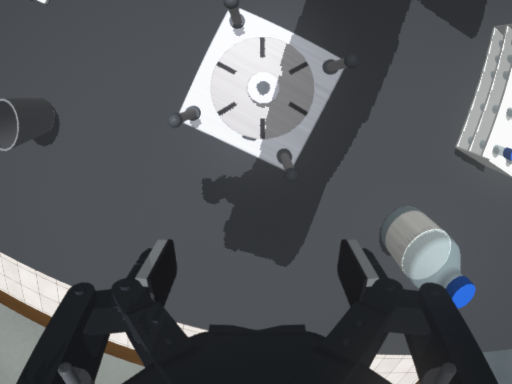

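Run:
```python
import cv2
a=cv2.imread("pics/w1.png");c=cv2.resize(a[0:180,165:365],None,fx=4,fy=4,interpolation=cv2.INTER_CUBIC)[:600];cv2.imwrite("pics/w1c.png",cv2.resize(a[0:150*1+25,170:360],None,fx=3.4,fy=3.4,interpolation=cv2.INTER_CUBIC))
```

```text
(no output)
```

View pics/w1c.png

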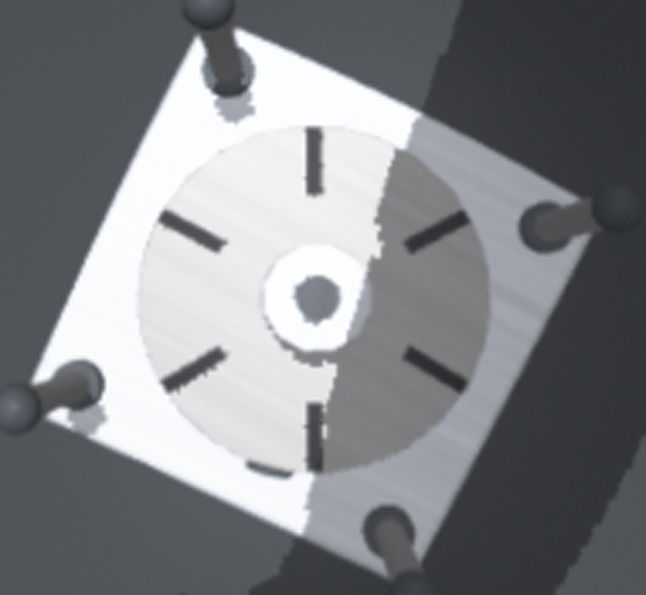

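Run:
```python
from h import *
c=np.load("w1.npy",allow_pickle=True).item()
a=cv2.imread("pics/w1.png");g=cv2.cvtColor(a,cv2.COLOR_BGR2GRAY)
m=(g<75).astype(np.uint8);n,l,st,ce=cv2.connectedComponentsWithStats(m)
G=[]
for i in range(1,n):
    x,y=ce[i]
    if 8<st[i,4]<200 and 205<x<320 and 30<y<140:
        P=onz("wrist",ce[i],.086,c);G.append(P);print(ce[i],st[i],np.round(P,4))
G=np.array(G)
np.save("G.npy",G)
# plate corners & collar-top circle
m=(g>200).astype(np.uint8)
```

```text
[298.09589041  67.65753425] [289  62  19  12  73] [0.5479 0.0377 0.086 ]
[297.45454545 108.20779221] [289 102  18  13  77] [0.582  0.0474 0.086 ]
[222.30769231 111.        ] [219 109   8   5  13] [ 0.6024 -0.0145  0.086 ]
[262.65625 131.65625] [261 123   4  15  32] [0.6105 0.0242 0.086 ]
```

Run:
```python
from h import *
c=np.load("w1.npy",allow_pickle=True).item()
G=np.array([onz("wrist",(170+x/3.4,y/3.4),.086,c) for x,y in [(314,160),(192,231),(436,230),(194,369),(435,369),(315,438)]])
C=G.mean(0);print("C",C)
v=G-C;A=np.degrees(np.arctan2(v[:,1],v[:,0]));print(A,A%60,(A%60).mean(),np.hypot(v[:,0],v[:,1]))
pl=onz("wrist",(170+316/3.4,298/3.4),.1235,c);print("plunger",pl)
K=np.array([onz("wrist",(170+x/3.4,y/3.4),.014,c) for x,y in [(592,205),(32,388),(412,580)]]);print(K,(K[0]+K[1])/2,np.linalg.norm(K[0]-K[1])/2**.5)
d=K[0]-K[2];print(np.degrees(np.arctan2(d[1],d[0])))
B=np.array([onz("wrist",(170+x/3.4,y/3.4),.098,c) for x,y in [(208,8),(618,208),(18,407)]]);print("balls",B,(B[1]+B[2])/2,np.linalg.norm(B[1]-B[2]))
s=ctrl.state();M=R.from_rotvec(s["tcp_rot"]).as_matrix();print("C in tool",M.T@(C-s["tcp_pos"]))
```

```text
C [0.57368287 0.0134477  0.086     ]
[-163.73689931 -103.83342014  136.72663676  -43.75731437   76.12361701
   16.30193155] [16.26310069 16.16657986 16.72663676 16.24268563 16.12361701 16.30193155] 16.304091915752597 [0.03561959 0.03539045 0.03549379 0.03539974 0.03545803 0.03586876]
plunger [0.57391565 0.01306368 0.1235    ]
[[ 0.51455631  0.0927446   0.014     ]
 [ 0.62511679 -0.06768778  0.014     ]
 [ 0.65428186  0.07290235  0.014     ]] [0.56983655 0.01252841 0.014     ] 0.13777186273066383
171.91753960508495
balls [[ 0.51040527 -0.03143755  0.098     ]
 [ 0.52862583  0.07800797  0.098     ]
 [ 0.61825382 -0.05062241  0.098     ]] [0.57343982 0.01369278 0.098     ] 0.15677675518326745
C in tool [0.08178568 0.00617098 0.11509162]
```

```bash
python3 -c "
from h import *
go([.506,-.347,.155],166)"
```

```text
t 4.12 tcp [0.6541 0.0301 0.201 ] yaw -164.01 tilt z [-6.e-04 -1.e-04 -1.e+00] delta cm [ 24.62 -32.17   4.61] turn 29.99 F [ 0.3 -0.7 -0. ] T [ 0.   -0.05  0.  ] w 1.002 q [-0.08  0.48  0.22  1.31 -0.   -0.36]
```

```bash
python3 -m creep '{"delta_pos":[[2.05,-2.68,0],[2.05,-2.68,0],[2.05,-2.68,0],[2.05,-2.68,0],[2.05,-2.68,0],[2.05,-2.68,0],[2.05,-2.68,0],[2.05,-2.68,0],[2.05,-2.68,0],[2.05,-2.68,0],[2.05,-2.68,0],[2.05,-2.68,0],[0,0,0.9],[0,0,0.9],[0,0,0.9],[0,0,0.9],[0,0,1],[0,0,0],[0,0,0]],"turn":[0,0,0,0,0,0,0,0,0,0,0,0,6,6,6,6,6,0,0]}'
python3 - <<'E'
from h import *
go([.506,-.347,.155],166)
c=ctrl.get_calibration("wrist");im=ctrl.capture("wrist")
np.save("w2.npy",c,allow_pickle=True);cv2.imwrite("pics/w2.png",im[:,:,::-1])
print(proj("wrist",[.4285,-.328,.037],c))
E
```

```text
t: 5.7
tcp_pos: [0.5072, -0.3471, 0.155]
tcp_rot: [-0.376, -3.118, -0.001]
contact_force: [-1.2, -0.1, 0.6]
width: 0.998
t 5.7 tcp [ 0.5072 -0.3471  0.155 ] yaw 166.25 tilt z [-9.e-04  7.e-04 -1.e+00] delta cm [ 0.12 -0.01  0.  ] turn 0.25 F [-1.2 -0.1  0.6] T [ 0.03 -0.02  0.01] w 0.998 q [-0.73  0.42  0.01  1.17 -0.   -0.49]
[254.95398925  89.38697834]
```

View pics/w2.png

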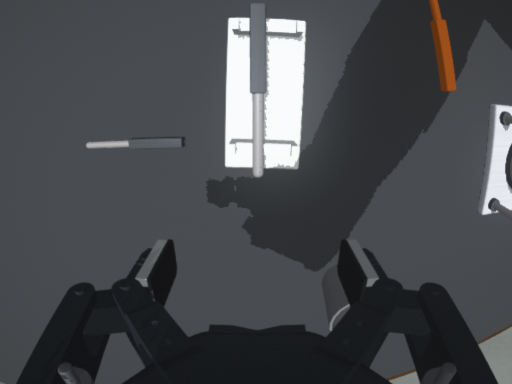

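Run:
```python
import cv2
a=cv2.imread("pics/w2.png");cv2.imwrite("pics/w2c.png",cv2.resize(a[0:190,210:330],None,fx=3.15,fy=3.15,interpolation=cv2.INTER_CUBIC))
```

```text
(no output)
```

View pics/w2c.png

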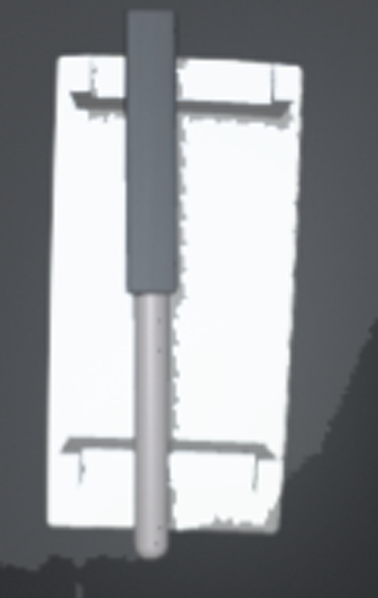

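Run:
```python
from h import *
c=np.load("w2.npy",allow_pickle=True).item()
f=3.15
e=onz("wrist",(210+152/f,10/f),.044,c);s=onz("wrist",(210+152/f,293/f),.044,c);t=onz("wrist",(210+151.5/f,558/f),.037,c)
print(e,s,t,np.linalg.norm(t-e),np.linalg.norm(s-e),np.linalg.norm(t-s))
d=t-e;d[2]=0;d/=np.linalg.norm(d);print("dir",np.degrees(np.arctan2(d[1],d[0])))
S=ctrl.state();M=R.from_rotvec(S["tcp_rot"]).as_matrix()
o=(s+ (e+.08*d)+(t-.076*d))/3; hd=o-.030*d; print("origin",o-.002*d,"handle",hd)
print("in tool: handle",M.T@(hd-S["tcp_pos"]),"shoulder",M.T@(s-S["tcp_pos"]))
K=np.array([onz("wrist",(210+x/f,y/f),.008,c) for x,y in [(57,57),(301,66),(280,531),(48,526)]]);print(K,K.mean(0))
q=K[2]+K[3]-K[0]-K[1];print("cradle yaw",np.degrees(np.arctan2(q[1],q[0])))
go([*hd[:2],.155],np.degrees(np.arctan2(-d[1],-d[0])))
```

```text
[ 0.3554068  -0.30717696  0.044     ] [ 0.4321898  -0.32600792  0.044     ] [ 0.50638409 -0.34423228  0.037     ] 0.1556156734346295 0.07905841951315946 0.0767197490746708
dir -13.789887029811847
origin [ 0.43067945 -0.32564681  0.04166667] handle [ 0.40348651 -0.31897267  0.04166667]
in tool: handle [0.10790861 0.00293779 0.11400169] shoulder [0.07835546 0.00291698 0.11167164]
[[ 0.35286504 -0.33605381  0.008     ]
 [ 0.37252604 -0.26428738  0.008     ]
 [ 0.51597037 -0.30361051  0.008     ]
 [ 0.49653462 -0.37597444  0.008     ]] [ 0.43447402 -0.31998154  0.008     ]
cradle yaw -15.429565714447323
t 5.75 tcp [ 0.5076 -0.3474  0.1557] yaw 166.27 tilt z [ 1.e-04 -2.e-04 -1.e+00] delta cm [10.79  0.29  0.07] turn 0.06 F [-1.  -0.4  0.6] T [-0.02 -0.04  0.  ] w 1.001 q [-0.73  0.42  0.02  1.17 -0.   -0.49]
```

```bash
python3 -m creep '{"delta_pos":[[2.7,0.05,0],[2.7,0.05,0],[2.7,0.05,0],[2.7,0.05,0],[0,0,2.5],[0,0,2.5],[0,0,2.5],[0,0,2.5],[0,0,2],[0,0,1],[0,0,0],[0,0,0]],"turn":[0,0,0,0,0,0,0,0,0,0,0,0]}' 5
python3 -c "
from h import *
go([.4035,-.319,.018],166.2)
im=ctrl.capture('wrist');cv2.imwrite('pics/w3.png',im[:,:,::-1])"
```

```text
t: 6.75
tcp_pos: [0.4035, -0.3199, 0.0259]
tcp_rot: [0.377, 3.119, -0.001]
contact_force: [-0.5, -0.2, 0.1]
width: 0.585
t 6.75 tcp [ 0.4035 -0.3199  0.0259] yaw 166.22 tilt z [ 2.e-04 -4.e-04 -1.e+00] delta cm [0.03 0.09 0.79] turn 0.02 F [-0.5 -0.2  0.1] T [-0.02 -0.05  0.01] w 0.585 q [-0.83  0.36 -0.43  0.78 -0.   -0.59]
```

View pics/w3.png

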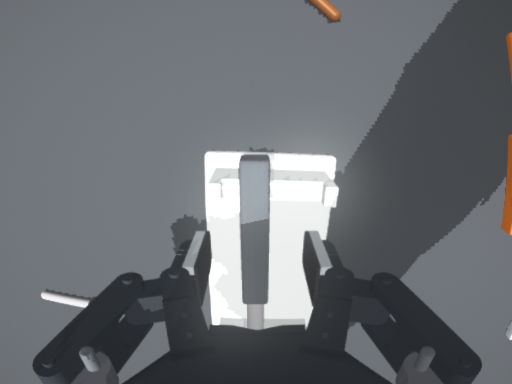

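```bash
python3 -m creep '{"delta_pos":[[0,0,0.4],[0,0,0.4],[0,0,0],[0,0,0]],"turn":[0,0,0,0]}' && python3 -m creep '{"delta_pos":[[0,0,0],[0,0,0],[0,0,0],[0,0,0],[0,0,0],[0,0,0],[0,0,0],[0,0,0],[0,0,0],[0,0,0]],"turn":[0,0,0,0,0,0,0,0,0,0]}' 0 100
python3 -c "
from h import *
go([.4035,-.319,.018],166.2)
c=ctrl.get_calibration('wrist');np.save('w4.npy',c,allow_pickle=True)
im=ctrl.capture('wrist');cv2.imwrite('pics/w4.png',im[:,:,::-1])
cv2.imwrite('pics/w4c.png',cv2.resize(im[140:330,170:350,::-1],None,fx=3.15,fy=3.15,interpolation=cv2.INTER_CUBIC))"
```

```text
t: 7.13
tcp_pos: [0.4033, -0.3197, 0.0175]
tcp_rot: [0.378, 3.119, -0.0]
contact_force: [0.1, 0.6, -0.0]
width: 0.585
t: 7.97
tcp_pos: [0.4034, -0.3198, 0.0177]
tcp_rot: [0.378, 3.118, -0.001]
contact_force: [-1.0, 0.5, 4.6]
width: 0.146
t 7.97 tcp [ 0.4034 -0.3198  0.0177] yaw 166.18 tilt z [ 4.e-04 -5.e-04 -1.e+00] delta cm [ 0.    0.08 -0.03] turn -0.02 F [-1.   0.5  4.6] T [ 0.18  0.16 -0.03] w 0.146 q [-0.83  0.37 -0.44  0.76 -0.   -0.59]
```

View pics/w4c.png

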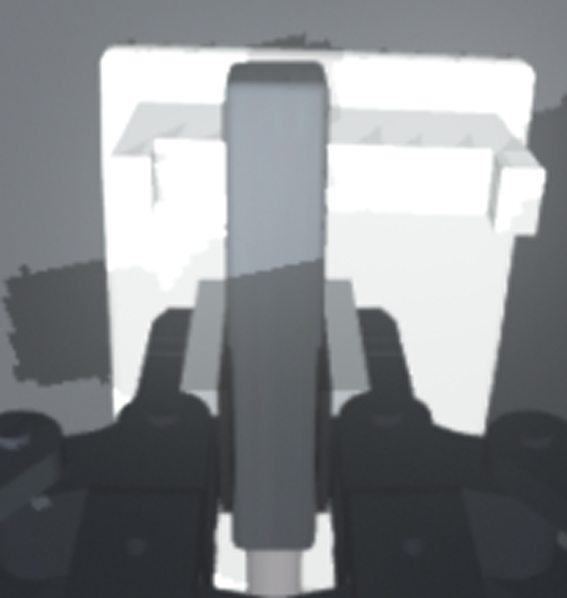

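Run:
```python
from h import *
c=np.load("w4.npy",allow_pickle=True).item();f=3.15
e=onz("wrist",(170+276/f,140+83/f),.044,c);s=onz("wrist",(170+274.5/f,140+548/f),.044,c)
S=ctrl.state();M=R.from_rotvec(S["tcp_rot"]).as_matrix()
print(e,s,np.linalg.norm(s-e),M.T@(e-S["tcp_pos"]),M.T@(s-S["tcp_pos"]))
K=np.array([onz("wrist",(170+x/f,140+y/f),.008,c) for x,y in [(103,48),(532,63)]]);print(K)
```

```text
[ 0.35521741 -0.30622962  0.044     ] [ 0.43223808 -0.32536412  0.044     ] 0.07936191479767095 [ 0.04998702  0.00167922 -0.02631626] [-0.02937467  0.00149854 -0.02627136]
[[ 0.35148053 -0.33532823  0.008     ]
 [ 0.37138494 -0.26465624  0.008     ]]
```

```bash
python3 -m creep '{"delta_pos":[[0,0,-1],[0,0,-2],[0,0,-2.5],[0,0,-2.5],[0,0,-2.5],[0,0,-2],[0,0,-0.7],[0,0,0],[0,0,0],[0,0,0],[0,0,0],[0,0,0],[0,0,0],[0,0,0]],"turn":[0,0,0,0,0,0,0,-5,-6,-6,-6,-5,-2,0]}'
python3 -c "
from h import *
go([.4038,-.0379,.15],196.3)
im=ctrl.capture('wrist');cv2.imwrite('pics/w5.png',im[:,:,::-1])"
```

```text
t: 9.18
tcp_pos: [0.4027, -0.3191, 0.1484]
tcp_rot: [0.443, -3.109, -0.002]
contact_force: [-0.5, -0.3, -1.2]
width: 0.141
t 9.18 tcp [ 0.4027 -0.3191  0.1484] yaw -163.78 tilt z [-0.0013  0.0013 -1.    ] delta cm [-7.96 26.97 -0.13] turn -0.08 F [-0.5 -0.3 -1.2] T [-0.04 -0.06 -0.01] w 0.141 q [-0.83  0.24 -0.26  1.07 -0.   -1.11]
```

View pics/w5.png

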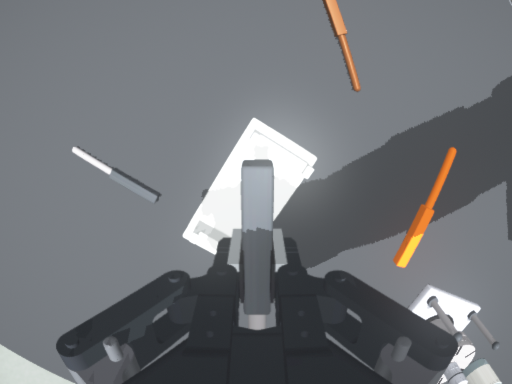

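```bash
python3 -m creep '{"delta_pos":[[-0.4,1.4,0],[-0.8,2.7,0],[-0.8,2.7,0],[-0.8,2.7,0],[-0.8,2.7,0],[-0.8,2.7,0],[-0.8,2.7,0],[-0.8,2.7,0],[-0.8,2.7,0],[-0.8,2.7,0],[-0.4,1.3,0],[0,0,0],[0,0,0]],"turn":[0,0,0,0,0,0,0,0,0,0,0,0,0]}'
python3 -c "
from h import *
go([.4038,-.0379,.0507],196.3)
im=ctrl.capture('top');cv2.imwrite('pics/t5.png',cv2.resize(im[100:270,180:330,::-1],None,fx=3.5,fy=3.5,interpolation=cv2.INTER_CUBIC))"
```

```text
t: 10.32
tcp_pos: [0.4043, -0.037, 0.1492]
tcp_rot: [0.445, -3.11, 0.0]
contact_force: [-0.5, -0.4, -1.0]
width: 0.143
t 10.32 tcp [ 0.4043 -0.037   0.1492] yaw -163.72 tilt z [-2.e-04 -3.e-04 -1.e+00] delta cm [ 0.06 -0.07  9.85] turn -0.02 F [-0.5 -0.4 -1. ] T [-0.03 -0.02  0.02] w 0.143 q [-0.29  0.03 -0.5   1.03 -0.   -0.57]
```

View pics/t5.png

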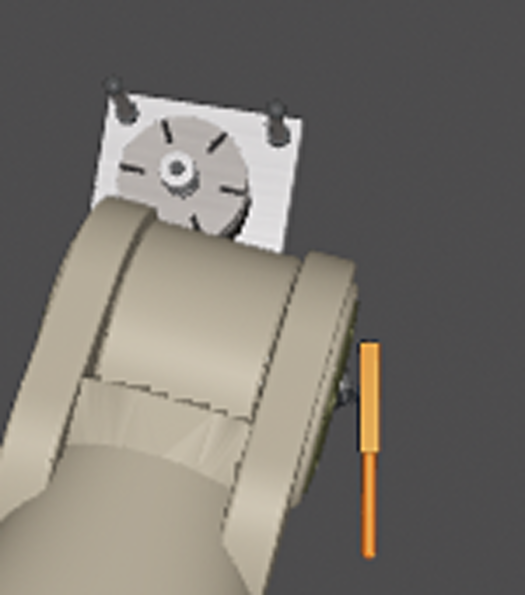

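```bash
python3 -m creep '{"delta_pos":[[0.05,-0.07,1],[0,0,2],[0,0,2],[0,0,2],[0,0,1.85],[0,0,1],[0,0,0],[0,0,0]],"turn":[0,0,0,0,0,0,0,0]}'
python3 -c "
from h import *
go([.4038,-.0379,.0507],196.3)
im=ctrl.capture('scene');cv2.imwrite('pics/s6.png',cv2.resize(im[160:290,190:350,::-1],None,fx=4.5,fy=4.5,interpolation=cv2.INTER_CUBIC))"
```

```text
t: 11.03
tcp_pos: [0.404, -0.0395, 0.0505]
tcp_rot: [0.439, -3.109, -0.001]
contact_force: [0.3, -0.1, -1.9]
width: 0.144
t 11.03 tcp [ 0.404  -0.0395  0.0505] yaw -163.93 tilt z [-1.5e-03  3.0e-04 -1.0e+00] delta cm [-0.02  0.16 -0.02] turn -0.23 F [ 0.3 -0.1 -1.9] T [0.   0.04 0.01] w 0.144 q [-0.3   0.14 -0.66  0.77 -0.   -0.58]
```

View pics/s6.png

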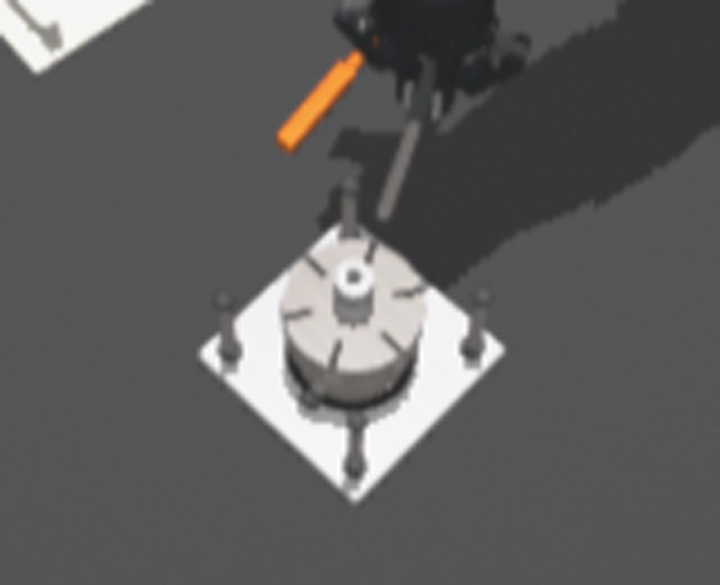

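```bash
python3 -m creep '{"delta_pos":[[0,0.1,0],[0,0,0],[0,0,0]],"turn":[0,0,0]}'
python3 - <<'E'
from h import *
go([.4038,-.0379,.0507],196.3)
T=lambda x,y:(190+x/4.5,160+y/4.5)
t=onz("scene",T(385,217),.070);s=onz("scene",T(418,125),.070)
print(t,s,np.linalg.norm(t-s),np.degrees(np.arctan2(*(t-s)[1::-1])))
G=np.array([onz("scene",T(*p),.086) for p in [(371,251),(410,293),(395,344),(335,355),(298,315),(316,267)]])
C=G.mean(0);v=G-C;A=np.degrees(np.arctan2(v[:,1],v[:,0]));print("C",C,A%60,np.mean(A%60),np.hypot(v[:,0],v[:,1]))
u=np.array([np.cos(np.radians(16.3)),np.sin(np.radians(16.3))]);n=np.array([-u[1],u[0]])
for p in(t,s):print("along,lat of C from pt",(C-p)[:2]@u,(C-p)[:2]@n)
E
```

```text
t: 11.33
tcp_pos: [0.4049, -0.0381, 0.0515]
tcp_rot: [-0.442, 3.109, -0.001]
contact_force: [-0.2, -0.3, -0.9]
width: 0.143
t 11.33 tcp [ 0.4049 -0.0381  0.0515] yaw -163.83 tilt z [ 1.5e-03 -6.0e-04 -1.0e+00] delta cm [0.1  0.05 0.08] turn -0.13 F [-0.2 -0.3 -0.9] T [-0.    0.01 -0.02] w 0.143 q [-0.29  0.14 -0.66  0.77 -0.   -0.57]
[ 0.50427636 -0.0071282   0.07      ] [ 0.43253242 -0.02685094  0.07      ] 0.07440550930903328 15.371175359152332
C [0.57381937 0.0142785  0.086     ] [17.21730701 15.82999933 16.46024619 14.68478943 16.49863126 17.28262025] 16.32893224426597 [0.03831025 0.03579686 0.03680726 0.03652359 0.03583145 0.03483547]
along,lat of C from pt 0.07275589871867699 0.001027848459929648
along,lat of C from pt 0.1471516314292384 -0.00017829000448495684
```

```bash
python3 -m creep '{"delta_pos":[[-1,0,0.05],[-1,0,0],[-0.5,0,0],[-0.5,0,0],[-0.5,0,0],[-0.5,0,0],[0,0,0]],"turn":[-0.15,0,0,0,0,0,0]}'
python3 - <<'E'
from h import *
go([.4614,-.0211,.0507],196.3)
im=ctrl.capture('scene');cv2.imwrite('pics/s7.png',cv2.resize(im[160:290,190:350,::-1],None,fx=4.5,fy=4.5,interpolation=cv2.INTER_CUBIC))
E
```

```text
t: 11.92
tcp_pos: [0.4438, -0.0265, 0.0503]
tcp_rot: [-0.447, 3.109, -0.0]
contact_force: [-0.2, 0.2, -1.7]
width: 0.138
t 11.92 tcp [ 0.4438 -0.0265  0.0503] yaw -163.64 tilt z [ 8.e-04 -2.e-04 -1.e+00] delta cm [-1.84  0.02 -0.04] turn 0.06 F [-0.2  0.2 -1.7] T [-0.09 -0.02  0.06] w 0.138 q [-0.24  0.21 -0.57  0.79  0.   -0.53]
```

View pics/s7.png

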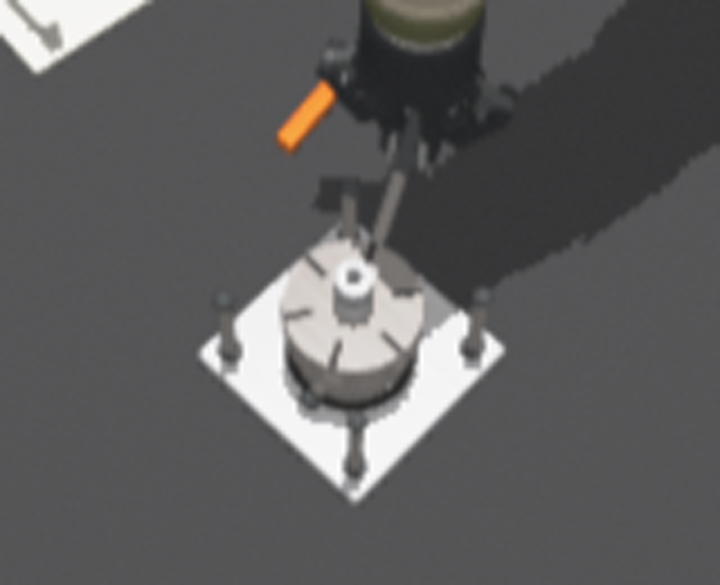

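```bash
python3 -m creep '{"delta_pos":[[-0.5,0,0],[-0.5,0,0],[-0.5,0,0],[0,0,0],[0,0,0]],"turn":[0,0,0,0,0]}'
python3 -c "
from h import *
go([.4614,-.0211,.0507],196.3)"
python3 -m creep '{"delta_pos":[[-0.016,0.623,0],[-0.016,0.623,0],[-0.016,0.623,0],[0,0,0]],"turn":[3,3,3,0]}'
python3 -c "
from h import *
go([.4614,-.0211,.0507],196.3)"
```

```text
t: 12.38
tcp_pos: [0.4574, -0.0224, 0.0503]
tcp_rot: [-0.447, 3.11, -0.0]
contact_force: [-0.3, 0.2, -1.4]
width: 0.144
t 12.38 tcp [ 0.4574 -0.0224  0.0503] yaw -163.66 tilt z [ 2.e-04 -2.e-04 -1.e+00] delta cm [-0.42  0.01 -0.04] turn 0.04 F [-0.3  0.2 -1.4] T [ 0.01  0.02 -0.03] w 0.144 q [-0.22  0.23 -0.54  0.8  -0.   -0.51]
t: 12.72
tcp_pos: [0.4532, -0.0052, 0.0505]
tcp_rot: [-0.196, 3.135, -0.006]
contact_force: [0.0, -7.8, -1.5]
width: 0.143
t 12.72 tcp [ 0.4532 -0.0052  0.0505] yaw -172.85 tilt z [ 3.0e-04 -3.6e-03 -1.0e+00] delta cm [-0.61 -1.68 -0.02] turn -9.15 F [ 0.  -7.8 -1.5] T [-1.32  0.05 -0.51] w 0.143 q [-0.19  0.22 -0.55  0.79 -0.   -0.31]
```

```bash
cat >> h.py <<'E'
C0=np.array([.5741,.0119])
def tau(C=C0):
    s=ctrl.state();d=s["tcp_pos"][:2]-C;F=s["contact_force"]
    ang=np.degrees(np.arctan2(d[1],d[0]))%360
    M=R.from_rotvec(s["tcp_rot"]).as_matrix();y=np.degrees(np.arctan2(M[1,0],M[0,0]))%360
    print("t",round(s["t"],2),"tau cw",round(s["torque"][2]+d[0]*F[1]-d[1]*F[0],2),"Tz",round(s["torque"][2],2),"F",np.round(F,1),"ang",round(ang,2),"yaw",round(y,2),"r",round(np.hypot(*d),4),"z",round(s["tcp_pos"][2],4))
E
python3 -m creep '{"delta_pos":[[-0.016,0.64,0],[-0.016,0.64,0],[-0.016,0.64,0],[-0.016,0.64,0],[-0.016,0.64,0],[-0.016,0.64,0],[-0.016,0.64,0],[0,0,0]],"turn":[3,3,3,3,3,3,3,0]}'; python3 -c "
from h import *
tau()"
python3 -m creep '{"delta_pos":[[-0.016,0.64,0],[-0.016,0.64,0],[-0.016,0.64,0],[-0.016,0.64,0],[-0.016,0.64,0],[-0.016,0.64,0],[0,0,0]],"turn":[3,3,3,3,3,3,0]}'; python3 -c "
from h import *
tau()"
```

```text
t: 13.38
tcp_pos: [0.4552, 0.0392, 0.0502]
tcp_rot: [-0.378, -3.118, 0.006]
contact_force: [-1.4, -7.6, -1.0]
width: 0.144
t 13.38 tau cw 0.37 Tz -0.57 F [-1.4 -7.6 -1. ] ang 167.09 yaw 166.17 r 0.122 z 0.0502
t: 13.97
tcp_pos: [0.4695, 0.0744, 0.05]
tcp_rot: [-0.861, -3.02, 0.006]
contact_force: [-2.1, -7.2, 0.9]
width: 0.144
t 13.97 tau cw 0.34 Tz -0.54 F [-2.1 -7.2  0.9] ang 149.16 yaw 148.17 r 0.1219 z 0.05
```

```bash
python3 -m creep '{"delta_pos":[[-0.007,0.42,0],[-0.007,0.42,0],[-0.007,0.42,0],[-0.007,0.42,0],[0,0,0],[0,0,0]],"turn":[2,2,2,2,0,0]}'; python3 -c "
from h import *
tau()
im=ctrl.capture('scene');cv2.imwrite('pics/s8.png',cv2.resize(im[160:290,190:350,::-1],None,fx=4.5,fy=4.5,interpolation=cv2.INTER_CUBIC))"
```

```text
t: 14.47
tcp_pos: [0.4787, 0.0877, 0.0499]
tcp_rot: [-1.067, -2.954, 0.007]
contact_force: [-2.4, -6.0, 0.3]
width: 0.142
t 14.47 tau cw 0.27 Tz -0.48 F [-2.4 -6.   0.3] ang 141.52 yaw 140.29 r 0.1218 z 0.0499
```

View pics/s8.png

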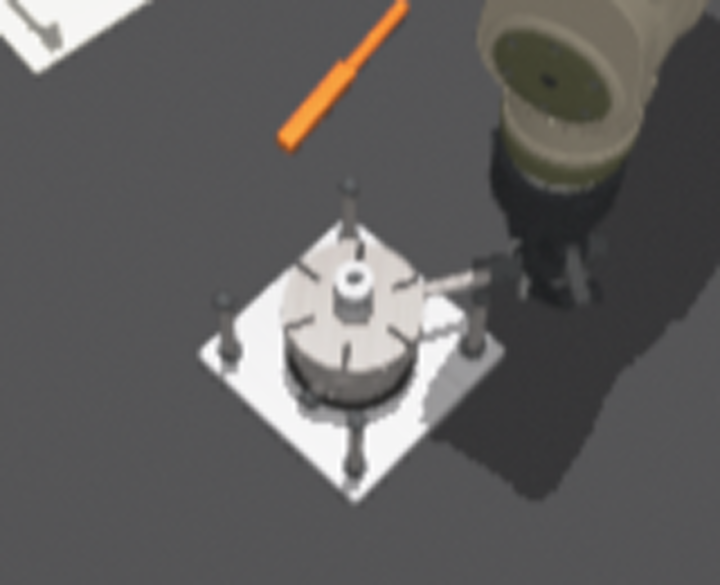

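```bash
python3 - <<'E'
from h import *
T=lambda x,y:(190+x/4.5,160+y/4.5)
G=np.array([onz("scene",T(*p),.086) for p in [(361,250),(404,285),(399,334),(347,357),(300,323),(308,271)]])
C=G.mean(0);v=G-C;A=np.degrees(np.arctan2(v[:,1],v[:,0]));print("C",C,A%60,np.mean(A%60),np.hypot(v[:,0],v[:,1]))
E
python3 -m creep '{"delta_pos":[[0,-0.2,0],[0,0,0],[1,0,0],[1.5,0,0],[1.5,0,0],[1.5,0,0],[0.5,0,0],[0,0,0]],"turn":[-0.8,0,0,0,0,0,0,0]}'; python3 -c "
from h import *
tau()
im=ctrl.capture('scene');cv2.imwrite('pics/s9.png',cv2.resize(im[160:290,190:350,::-1],None,fx=4.5,fy=4.5,interpolation=cv2.INTER_CUBIC))"
```

```text
C [0.57370393 0.01344554 0.086     ] [25.75175012 24.99275505 27.15939683 27.54448946 26.53617129 26.15069076] 26.355875585621757 [0.03720693 0.0343276  0.03510673 0.03657077 0.03580467 0.03584072]
t: 15.18
tcp_pos: [0.4305, 0.1265, 0.0502]
tcp_rot: [-1.041, -2.963, 0.0]
contact_force: [0.2, 0.3, -1.9]
width: 0.141
t 15.18 tau cw -0.08 Tz -0.01 F [ 0.2  0.3 -1.9] ang 141.42 yaw 141.28 r 0.1837 z 0.0502
```

View pics/s9.png

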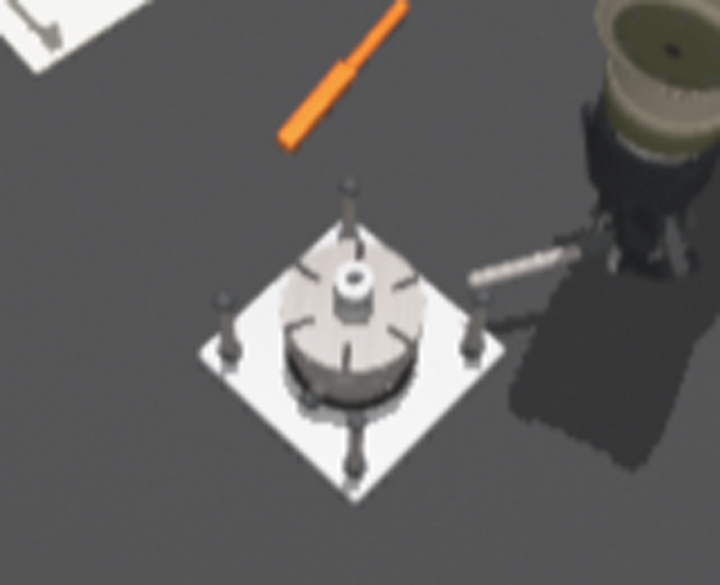

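Run:
```python
from h import *
a=ctrl.capture('scene');t=ctrl.capture('top')
cv2.imwrite('pics/s9full.png',a[:,:,::-1]);cv2.imwrite('pics/t9full.png',t[:,:,::-1])
cv2.imwrite('pics/s9b.png',cv2.resize(a[205:255,245:290,::-1],None,fx=12,fy=12,interpolation=cv2.INTER_CUBIC))
cv2.imwrite('pics/t9b.png',cv2.resize(t[120:190,190:280,::-1],None,fx=8,fy=8,interpolation=cv2.INTER_CUBIC))
```

```text
(no output)
```

View pics/s9b.png

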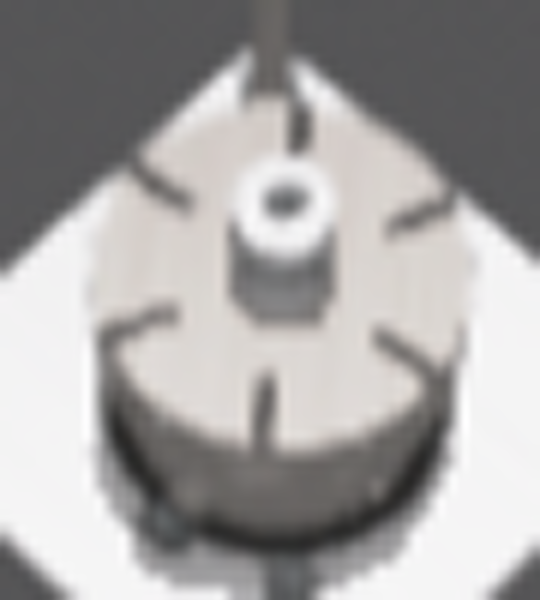

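View pics/t9b.png

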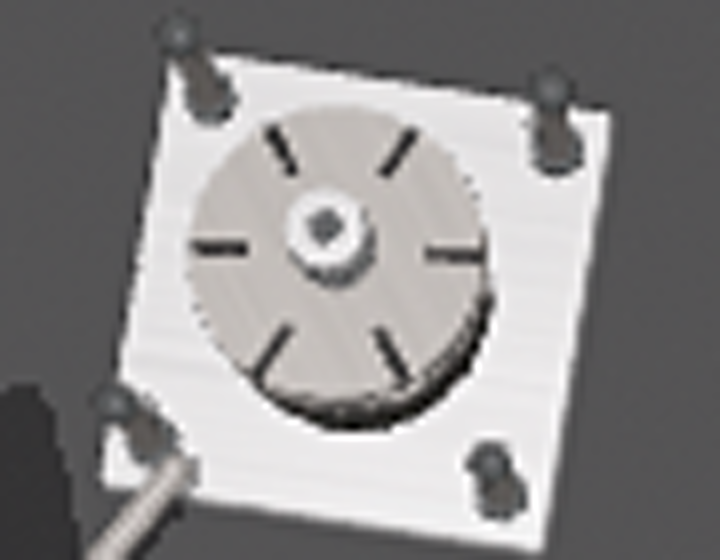

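Run:
```python
from h import *
def meas(n,o,f,pairs):
    L=[];g=[]
    for a,b in pairs:
        A=onz(n,(o[0]+a[0]/f,o[1]+a[1]/f),.086);B=onz(n,(o[0]+b[0]/f,o[1]+b[1]/f),.086);g+=[A,B];d=A-B
        L.append(np.degrees(np.arctan2(d[1],d[0]))%60)
    print(n,np.round(L,2),np.mean(L),np.mean(g,0))
meas("top",(190,120),8,[((280,150),(392,355)),((399,152),(272,352)),((218,247),(455,255))])
meas("scene",(245,205),12,[((296,125),(264,412)),((160,184),(408,355)),((420,213),(140,323))])
# initial with the same method
meas("top",(190,115),7,[((262,158),(324,352)),((365,180),(223,328)),((397,274),(194,233))])
```

```text
top [27.61 27.16 26.82] 27.19613584960312 [0.5711088  0.01086356 0.086     ]
scene [27.67 26.77 27.25] 27.22729662299254 [0.57370628 0.01332101 0.086     ]
top [16.87 15.67 17.24] 16.593366006135298 [0.57152058 0.01080177 0.086     ]
```

Run:
```python
from h import *
tau();c=ctrl.get_calibration('wrist');np.save('w9.npy',c,allow_pickle=True)
im=ctrl.capture('wrist')
cv2.imwrite('pics/w9c.png',cv2.resize(im[140:330,170:350,::-1],None,fx=3.15,fy=3.15,interpolation=cv2.INTER_CUBIC))
```

```text
t 15.33 tau cw -0.01 Tz 0.06 F [ 0.1  0.5 -0.8] ang 141.15 yaw 141.16 r 0.1813 z 0.0506
```

View pics/w9c.png

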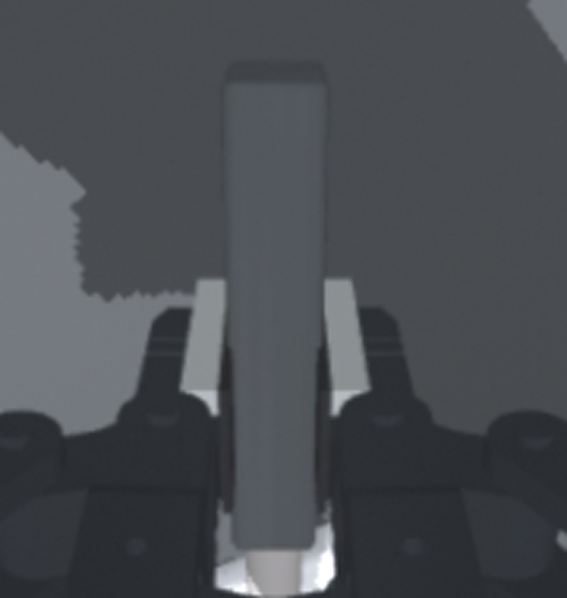

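Run:
```python
import cv2
a=cv2.imread('pics/s9full.png');cv2.imwrite('pics/s9d.png',cv2.resize(a[185:245,270:350],None,fx=9,fy=9,interpolation=cv2.INTER_CUBIC))
```

```text
(no output)
```

View pics/s9d.png

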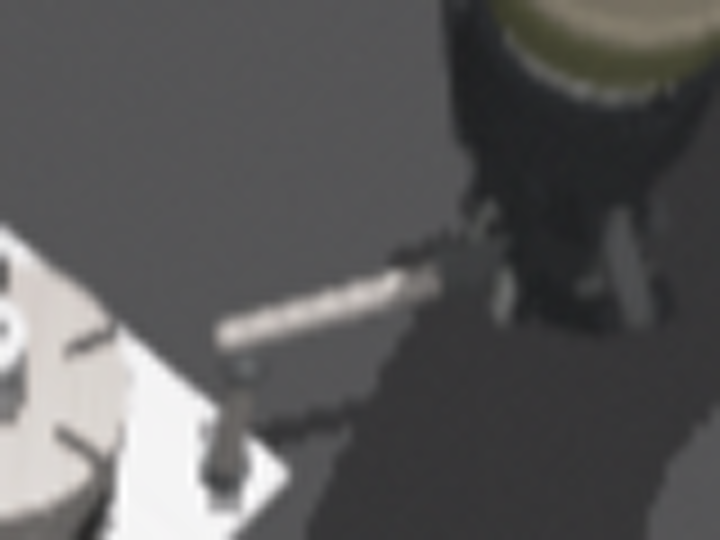

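```bash
python3 -m creep '{"delta_pos":[[-0.03,-0.95,0],[-0.07,-0.95,0],[0,0,0],[0,0,0]],"turn":[-3,-3,0,0]}'; python3 -c "
from h import *
tau(); u=np.array([np.cos(np.radians(147.2)),np.sin(np.radians(147.2))]);go([*(C0+.1815*u),.0507],147.2)"
```

```text
t: 15.72
tcp_pos: [0.4219, 0.1094, 0.0503]
tcp_rot: [0.893, 3.012, 0.0]
contact_force: [-0.2, -0.3, -0.8]
width: 0.14
t 15.72 tau cw 0.07 Tz 0.0 F [-0.2 -0.3 -0.8] ang 147.36 yaw 146.98 r 0.1808 z 0.0503
t 15.72 tcp [0.4219 0.1094 0.0503] yaw 146.98 tilt z [ 5.e-04  1.e-04 -1.e+00] delta cm [ 0.07  0.05 -0.04] turn -0.22 F [-0.2 -0.3 -0.8] T [0.05 0.01 0.  ] w 0.14 q [ 0.07  0.19 -0.59  0.78  0.    0.65]
```

```bash
python3 -m creep '{"delta_pos":[[-1,0.03,0],[-1,0,0],[-0.8,0,0],[-0.6,0,0],[-0.6,0,0],[0,0,0]],"turn":[-0.2,0,0,0,0,0]}'; python3 -c "
from h import *
tau()"; python3 -m creep '{"delta_pos":[[-0.7,0,0],[-0.7,0,0],[-0.5,0,0],[0,0,0]],"turn":[0,0,0,0]}'; python3 -c "
from h import *
tau()"
```

```text
t: 16.22
tcp_pos: [0.4569, 0.0877, 0.0503]
tcp_rot: [0.885, 3.013, 0.0]
contact_force: [0.2, -0.6, -1.8]
width: 0.14
t 16.22 tau cw -0.02 Tz -0.08 F [ 0.2 -0.6 -1.8] ang 147.12 yaw 147.26 r 0.1396 z 0.0503
t: 16.55
tcp_pos: [0.4726, 0.0776, 0.0505]
tcp_rot: [0.884, 3.013, 0.0]
contact_force: [0.7, -0.2, -1.6]
width: 0.14
t 16.55 tau cw 0.03 Tz 0.05 F [ 0.7 -0.2 -1.6] ang 147.11 yaw 147.29 r 0.1209 z 0.0505
```

```bash
python3 -m creep '{"delta_pos":[[-0.007,0.42,0],[-0.007,0.42,0],[-0.007,0.42,0],[-0.007,0.42,0],[0,0,0]],"turn":[2,2,2,2,0]}'; python3 -c "
from h import *
tau()"; python3 -m creep '{"delta_pos":[[-0.007,0.42,0],[-0.007,0.42,0],[0,0,0],[0,0,0]],"turn":[2,2,0,0]}'; python3 -c "
from h import *
tau()
t=ctrl.capture('scene')
cv2.imwrite('pics/s10.png',cv2.resize(t[205:255,245:290,::-1],None,fx=12,fy=12,interpolation=cv2.INTER_CUBIC))"
```

```text
t: 16.97
tcp_pos: [0.4798, 0.0902, 0.0498]
tcp_rot: [-1.096, -2.942, 0.007]
contact_force: [-3.3, -7.0, -0.4]
width: 0.142
t 16.97 tau cw 0.42 Tz -0.5 F [-3.3 -7.  -0.4] ang 140.3 yaw 139.13 r 0.1226 z 0.0498
t: 17.3
tcp_pos: [0.4851, 0.0962, 0.0497]
tcp_rot: [-1.196, -2.903, 0.008]
contact_force: [-2.6, -5.0, -0.8]
width: 0.147
t 17.3 tau cw 0.18 Tz -0.49 F [-2.6 -5.  -0.8] ang 136.56 yaw 135.21 r 0.1226 z 0.0497
```

View pics/s10.png

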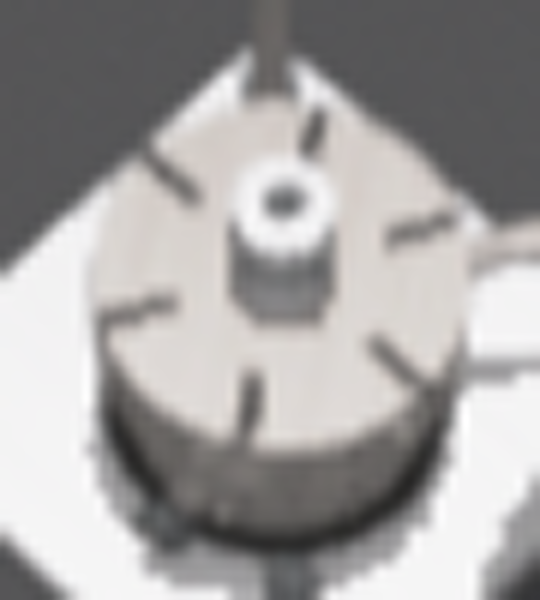

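```bash
cat >> h.py <<'E'
def meas(n,o,f,pairs):
    L=[];g=[]
    for a,b in pairs:
        A=onz(n,(o[0]+a[0]/f,o[1]+a[1]/f),.086);B=onz(n,(o[0]+b[0]/f,o[1]+b[1]/f),.086);g+=[A,B];d=A-B
        L.append(np.degrees(np.arctan2(d[1],d[0]))%60)
    print(n,np.round(L,2),np.mean(L),np.mean(g,0))
E
python3 - <<'E'
from h import *
meas("scene",(245,205),12,[((315,130),(250,408)),((170,175),(402,363)),((422,230),(138,312))])
E
python3 -m creep '{"delta_pos":[[0,-0.2,0],[0,0,0],[1,0,0],[1.5,0,0],[1.5,0,0],[1.5,0,0],[0.5,0,0],[0,0,0],[0,0,0]],"turn":[-0.8,0,0,0,0,0,0,0,0]}'
python3 - <<'E'
from h import *
tau();t=ctrl.capture('top')
cv2.imwrite('pics/t11.png',cv2.resize(t[120:190,190:280,::-1],None,fx=8,fy=8,interpolation=cv2.INTER_CUBIC))
E
```

```text
scene [21.43 22.18 21.54] 21.719869961846314 [0.57373369 0.01376052 0.086     ]
t: 18.1
tcp_pos: [0.4425, 0.1384, 0.0505]
tcp_rot: [1.171, 2.914, 0.0]
contact_force: [0.0, 0.3, -1.0]
width: 0.147
t 18.1 tau cw 0.02 Tz 0.07 F [ 0.   0.3 -1. ] ang 136.13 yaw 136.21 r 0.1825 z 0.0505
```

View pics/t11.png

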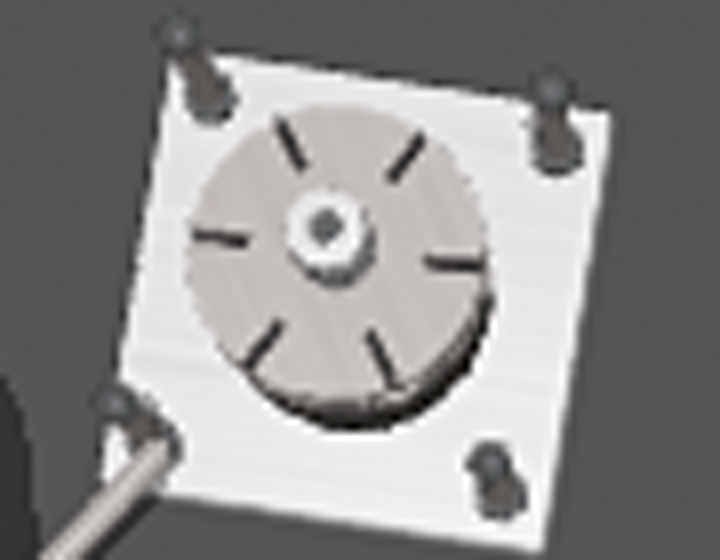

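Run:
```python
from h import *
meas("top",(190,120),8,[((291,144),(382,360)),((406,158),(264,345)),((220,238),(453,264))])
```

```text
top [21.9  22.33 22.34] 22.190963685327336 [0.5712107  0.01086195 0.086     ]
```

```bash
python3 -m creep '{"delta_pos":[[-0.084,-1.75,0],[-0.084,-1.75,0],[-0.084,-1.75,0],[-0.084,-1.75,0],[-0.084,-1.75,0],[-0.084,-1.75,0],[-0.084,-1.75,0],[-0.084,-1.75,0],[-0.084,-1.75,0],[-0.084,-1.75,0],[-0.084,-1.75,0],[-0.084,-1.75,0],[0,0,0],[0,0,0],[0,0,0]],"turn":[-5.5,-5.5,-5.5,-5.5,-5.5,-5.5,-5.5,-5.5,-5.5,-5.5,-5.5,-5.5,0,0,0]}'; python3 -c "
from h import *
tau(); u=np.array([np.cos(np.radians(202)),np.sin(np.radians(202))]);go([*(C0+.1815*u),.0507],202)"
```

```text
t: 19.4
tcp_pos: [0.4045, -0.0573, 0.0502]
tcp_rot: [0.599, -3.083, -0.001]
contact_force: [0.0, 0.8, -1.6]
width: 0.144
t 19.4 tau cw -0.16 Tz -0.02 F [ 0.   0.8 -1.6] ang 202.2 yaw 202.0 r 0.1832 z 0.0502
t 19.4 tcp [ 0.4045 -0.0573  0.0502] yaw -158.0 tilt z [-5.e-04  3.e-04 -1.e+00] delta cm [-0.17  0.06 -0.05] turn -0.0 F [ 0.   0.8 -1.6] T [-0.02  0.05 -0.02] w 0.144 q [-0.34  0.15 -0.65  0.77  0.   -0.72]
```

```bash
python3 -m creep '{"delta_pos":[[-1,0.03,0],[-1,0,0],[-0.8,0,0],[-0.7,0,0],[-0.7,0,0],[0,0,0]],"turn":[0,0,0,0,0,0]}'; python3 -c "
from h import *
tau()"; python3 -m creep '{"delta_pos":[[-0.7,0,0],[-0.7,0,0],[-0.5,0,0],[0,0,0]],"turn":[0,0,0,0]}'; python3 -c "
from h import *
tau()"
```

```text
t: 19.9
tcp_pos: [0.4454, -0.0407, 0.0504]
tcp_rot: [-0.605, 3.081, -0.001]
contact_force: [1.6, -0.1, -2.2]
width: 0.138
t 19.9 tau cw 0.09 Tz -0.0 F [ 1.6 -0.1 -2.2] ang 202.22 yaw 202.21 r 0.1391 z 0.0504
t: 20.23
tcp_pos: [0.4625, -0.034, 0.0504]
tcp_rot: [-0.603, 3.082, -0.001]
contact_force: [0.7, 0.3, -2.4]
width: 0.144
t 20.23 tau cw -0.04 Tz -0.03 F [ 0.7  0.3 -2.4] ang 202.36 yaw 202.15 r 0.1207 z 0.0504
```

```bash
python3 -m creep '{"delta_pos":[[-0.007,0.42,0],[-0.007,0.42,0],[-0.007,0.42,0],[-0.002,0.21,0],[-0.002,0.21,0],[0,0,0]],"turn":[2,2,2,1,1,0]}'; python3 -c "
from h import *
tau()"; python3 -m creep '{"delta_pos":[[-0.002,0.21,0],[-0.002,0.21,0],[0,0,0]],"turn":[1,1,0]}'; python3 -c "
from h import *
tau()"
```

```text
t: 20.73
tcp_pos: [0.4563, -0.0197, 0.0505]
tcp_rot: [-0.383, 3.118, -0.006]
contact_force: [0.6, -5.1, -2.6]
width: 0.147
t 20.73 tau cw 0.24 Tz -0.38 F [ 0.6 -5.1 -2.6] ang 195.0 yaw 193.99 r 0.122 z 0.0505
t: 20.98
tcp_pos: [0.4553, -0.0156, 0.0505]
tcp_rot: [-0.328, 3.124, -0.006]
contact_force: [0.3, -5.8, -2.0]
width: 0.138
t 20.98 tau cw 0.28 Tz -0.41 F [ 0.3 -5.8 -2. ] ang 193.05 yaw 191.98 r 0.122 z 0.0505
```

```bash
cat > g.py <<'E'
from h import *
import sys
tau()
s=ctrl.state();d=s["tcp_pos"][:2]-C0;F=s["contact_force"]
sys.exit(1 if s["torque"][2]+d[0]*F[1]-d[1]*F[0]>float(sys.argv[1]) else 0)
E
python3 -m creep '{"delta_pos":[[-0.002,0.21,0],[-0.001,0.11,0],[0,0,0]],"turn":[1,0.5,0]}' | grep x; python3 g.py 0.55 && python3 -m creep '{"delta_pos":[[-0.002,0.21,0],[-0.001,0.11,0],[0,0,0]],"turn":[1,0.5,0]}'|grep x; python3 g.py 0.55 && python3 -m creep '{"delta_pos":[[-0.002,0.21,0],[-0.001,0.11,0],[0,0,0]],"turn":[1,0.5,0]}'|grep x; python3 g.py 0.55 && python3 -m creep '{"delta_pos":[[-0.002,0.21,0],[-0.001,0.11,0],[0,0,0]],"turn":[1,0.5,0]}'|grep x;python3 g.py 0.55
```

```text
t 21.23 tau cw 0.43 Tz -0.41 F [ 0.8 -6.8 -1.9] ang 191.59 yaw 190.49 r 0.122 z 0.0505
t 21.48 tau cw 0.32 Tz -0.38 F [ 0.4 -5.8 -2.8] ang 190.08 yaw 188.99 r 0.122 z 0.0504
t 21.73 tau cw 0.35 Tz -0.42 F [ 0.8 -6.3 -2.5] ang 188.59 yaw 187.49 r 0.122 z 0.0504
t 21.98 tau cw 0.41 Tz -0.38 F [ 0.6 -6.5 -1.4] ang 187.08 yaw 185.98 r 0.122 z 0.0504
```

```bash
python3 -m creep '{"delta_pos":[[-0.002,0.21,0],[-0.001,0.11,0],[0,0,0]],"turn":[1,0.5,0]}' | grep x; python3 g.py 0.55 && python3 -m creep '{"delta_pos":[[-0.002,0.21,0],[-0.001,0.11,0],[0,0,0]],"turn":[1,0.5,0]}'|grep x; python3 g.py 0.55 && python3 -m creep '{"delta_pos":[[-0.002,0.21,0],[-0.001,0.11,0],[0,0,0]],"turn":[1,0.5,0]}'|grep x; python3 g.py 0.55 && python3 -m creep '{"delta_pos":[[-0.002,0.21,0],[-0.001,0.11,0],[0,0,0]],"turn":[1,0.5,0]}'|grep x;python3 g.py 0.55
```

```text
t 22.23 tau cw 0.41 Tz -0.46 F [ 0.8 -7.1 -1.5] ang 185.58 yaw 184.48 r 0.122 z 0.0504
t 22.48 tau cw 0.48 Tz -0.44 F [-0.3 -7.6 -2.4] ang 184.07 yaw 182.99 r 0.122 z 0.0504
t 22.73 tau cw 0.43 Tz -0.48 F [ 0.4 -7.5 -2.1] ang 182.56 yaw 181.48 r 0.122 z 0.0503
t 22.98 tau cw 0.29 Tz -0.49 F [ 0.6 -6.4 -1.8] ang 181.07 yaw 179.98 r 0.122 z 0.0504
```

```bash
python3 -m creep '{"delta_pos":[[-0.002,0.21,0],[-0.001,0.11,0],[0,0,0]],"turn":[1,0.5,0]}' | grep x; python3 g.py 0.55 && python3 -m creep '{"delta_pos":[[-0.002,0.21,0],[-0.001,0.11,0],[0,0,0]],"turn":[1,0.5,0]}'|grep x; python3 g.py 0.55 && python3 -m creep '{"delta_pos":[[-0.002,0.21,0],[-0.001,0.11,0],[0,0,0]],"turn":[1,0.5,0]}'|grep x; python3 g.py 0.55 && python3 -m creep '{"delta_pos":[[-0.002,0.21,0],[-0.001,0.11,0],[0,0,0]],"turn":[1,0.5,0]}'|grep x;python3 g.py 0.55
```

```text
t 23.23 tau cw 0.41 Tz -0.48 F [-0.2 -7.3 -2.2] ang 179.56 yaw 178.48 r 0.122 z 0.0503
t 23.48 tau cw 0.35 Tz -0.51 F [-1.1 -7.  -0.6] ang 178.05 yaw 176.98 r 0.122 z 0.0503
t 23.73 tau cw 0.29 Tz -0.54 F [-0.3 -6.8 -2. ] ang 176.55 yaw 175.48 r 0.122 z 0.0503
t 23.98 tau cw 0.53 Tz -0.47 F [-0.5 -8.1 -1.5] ang 175.25 yaw 173.96 r 0.1219 z 0.0503
```

```bash
python3 -m creep '{"delta_pos":[[-0.001,0.15,0],[0,0,0],[0,0,0]],"turn":[0.7,0,0]}' | grep x; python3 g.py 0.9 && python3 -m creep '{"delta_pos":[[-0.001,0.15,0],[0,0,0],[0,0,0]],"turn":[0.7,0,0]}' | grep x;  python3 g.py 0.9
```

```text
t 24.23 tau cw 0.69 Tz -0.43 F [-1.5 -9.1 -1.7] ang 174.69 yaw 173.27 r 0.1219 z 0.0503
t 24.48 tau cw 0.76 Tz -0.49 F [ -0.6 -10.2  -1.2] ang 174.1 yaw 172.56 r 0.1219 z 0.0502
```

```bash
python3 -m creep '{"delta_pos":[[-0.001,0.15,0],[0,0,0],[0,0,0]],"turn":[0.7,0,0]}' | grep x; python3 g.py 1 && python3 -m creep '{"delta_pos":[[-0.001,0.15,0],[0,0,0],[0,0,0]],"turn":[0.7,0,0]}' | grep x;  python3 g.py 1
```

```text
t 24.73 tau cw 0.76 Tz -0.54 F [ -1.4 -10.6  -2.4] ang 173.51 yaw 171.85 r 0.1219 z 0.0503
t 24.98 tau cw 1.01 Tz -0.53 F [ -1.2 -12.6  -0.8] ang 172.94 yaw 171.14 r 0.1219 z 0.0502
```

```bash
python3 -m creep '{"delta_pos":[[-0.001,0.15,0],[0,0,0],[0,0,0]],"turn":[0.7,0,0]}' | grep x; python3 g.py 1.2; python3 -m creep '{"delta_pos":[[0,0,0]],"turn":[0]}' | grep x; python3 g.py 1.2;python3 -m creep '{"delta_pos":[[0,0,0]],"turn":[0]}' | grep x; python3 g.py 1.2
```

```text
t 25.23 tau cw 1.28 Tz -0.45 F [ -2.1 -14.1  -1. ] ang 172.35 yaw 170.43 r 0.1219 z 0.0502
t 25.32 tau cw 1.1 Tz -0.5 F [ -2.8 -12.9  -0.4] ang 172.35 yaw 170.43 r 0.1219 z 0.0502
t 25.4 tau cw 1.01 Tz -0.49 F [ -2.8 -12.   -1.7] ang 172.36 yaw 170.43 r 0.1219 z 0.0502
```

```bash
python3 -m creep '{"delta_pos":[[0,-0.2,0],[0,-0.2,0],[0,0,0]],"turn":[-1,-1,0]}' | grep x; python3 g.py 1; python3 -m creep '{"delta_pos":[[0,-0.2,0],[0,0,0],[0,0,0]],"turn":[-1,0,0]}' | grep x; python3 g.py 1
```

```text
t 25.65 tau cw 0.76 Tz -0.47 F [ -1.1 -10.1  -2.5] ang 174.02 yaw 172.48 r 0.122 z 0.0503
t 25.9 tau cw 0.48 Tz -0.55 F [-1.  -8.4 -1.9] ang 174.77 yaw 173.45 r 0.122 z 0.0503
```

```bash
python3 -m creep '{"delta_pos":[[0,-0.2,0],[0,0,0],[0,0,0]],"turn":[-1.2,0,0]}' | grep x; python3 g.py 1; python3 -m creep '{"delta_pos":[[0,-0.15,0],[0,0,0],[0,0,0]],"turn":[-1.2,0,0]}' | grep x; python3 g.py 1; python3 -m creep '{"delta_pos":[[0,-0.1,0],[0,0,0],[0,0,0]],"turn":[-1,0,0]}' | grep x; python3 g.py 1
```

```text
t 26.15 tau cw 0.54 Tz -0.63 F [-1.5 -9.5 -1.5] ang 175.63 yaw 174.65 r 0.122 z 0.0503
t 26.4 tau cw 0.42 Tz -0.72 F [-1.5 -9.3 -2. ] ang 176.38 yaw 175.83 r 0.122 z 0.0503
t 26.65 tau cw 0.49 Tz -0.74 F [ -1.3 -10.1  -1.9] ang 176.94 yaw 176.82 r 0.1219 z 0.0503
```

```bash
python3 -m creep '{"delta_pos":[[0,-0.2,0],[0,0,0],[0,0,0]],"turn":[0,0,0]}' | grep x; python3 g.py 1; python3 -m creep '{"delta_pos":[[0,-0.15,0],[0,0,0],[0,0,0]],"turn":[0,0,0]}' | grep x; python3 g.py 1;  python3 - <<'E'
from h import *
t=ctrl.capture('scene')
cv2.imwrite('pics/s12.png',cv2.resize(t[205:255,245:290,::-1],None,fx=12,fy=12,interpolation=cv2.INTER_CUBIC))
E
```

```text
t 26.9 tau cw 0.22 Tz -0.51 F [-0.1 -6.  -1.6] ang 177.45 yaw 176.89 r 0.1219 z 0.0503
t 27.15 tau cw 0.17 Tz -0.41 F [-1.3 -4.7 -1.7] ang 177.66 yaw 176.97 r 0.122 z 0.0503
```

View pics/s12.png

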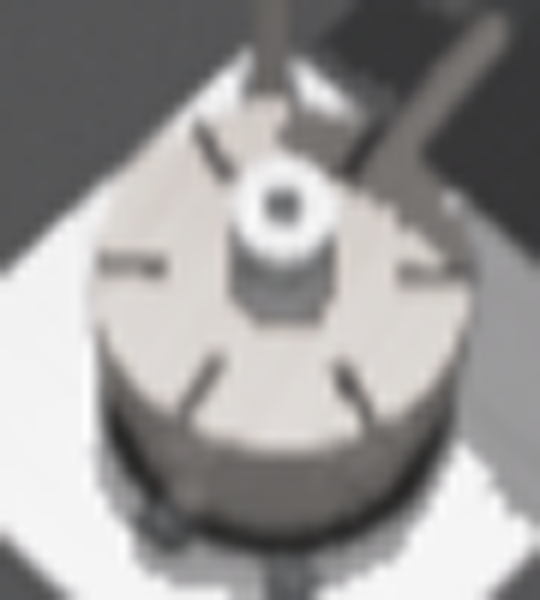

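```bash
python3 - <<'E'
from h import *
meas("scene",(245,205),12,[((213,153),(357,390)),((133,265),(430,272)),((362,155),(202,388))])
E
python3 -m creep '{"delta_pos":[[0,-0.1,0],[0,0,0],[0,0,0]],"turn":[0,0,0]}' | grep x; python3 g.py 1;python3 -m creep '{"delta_pos":[[0,-0.1,0],[0,0,0],[0,0,0]],"turn":[0,0,0]}' | grep x; python3 g.py 1
```

```text
scene [2.6  2.57 1.53] 2.236891656038464 [0.57392838 0.01389954 0.086     ]
t 27.45 tau cw 0.07 Tz -0.38 F [-0.6 -3.7 -1.9] ang 177.81 yaw 177.02 r 0.1219 z 0.0502
t 27.7 tau cw 0.09 Tz -0.14 F [-0.8 -1.8 -1.1] ang 178.09 yaw 177.06 r 0.1219 z 0.0503
```

```bash
python3 -m creep '{"delta_pos":[[0,-0.2,0],[0,0,0]],"turn":[-1.5,0]}' | grep x; python3 g.py 1;python3 -m creep '{"delta_pos":[[0.5,0,0],[0.7,0,0],[1,0,0],[1.5,0,0],[1.5,0,0],[1,0,0],[0,0,0],[0,0,0]],"turn":[0,0,0,0,0,0,0,0]}'
python3 - <<'E'
from h import *
tau()
t=ctrl.capture('scene')
cv2.imwrite('pics/s13.png',cv2.resize(t[205:255,245:290,::-1],None,fx=12,fy=12,interpolation=cv2.INTER_CUBIC))
E
```

```text
t 27.87 tau cw -0.03 Tz -0.09 F [ 0.1 -0.5 -2.7] ang 179.09 yaw 178.59 r 0.1218 z 0.0503
t: 28.53
tcp_pos: [0.3898, 0.0154, 0.0504]
tcp_rot: [0.04, 3.141, 0.0]
contact_force: [0.2, 0.1, -0.8]
width: 0.142
t 28.53 tau cw -0.03 Tz -0.0 F [ 0.2  0.1 -0.8] ang 178.91 yaw 178.53 r 0.1843 z 0.0504
```

View pics/s13.png

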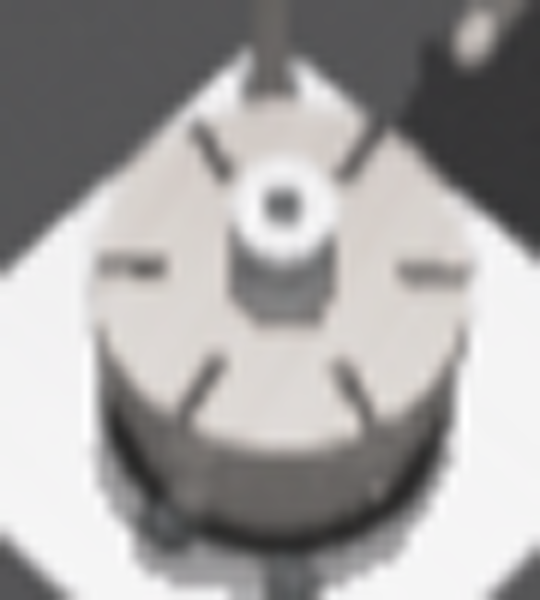

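```bash
python3 -m creep '{"delta_pos":[[0,0,-1.5],[0,0,-2.5],[0,0,-2.5],[0,0,-2.5],[0,0,-1],[0,0,0],[0,0,0],[0,0,0],[0,0,0]],"turn":[0,0,0,0,0,6.2,6.1,0,0]}'; python3 -c "
from h import *
go([.4034,-.3198,.15],166.2)"
```

```text
t: 29.33
tcp_pos: [0.391, 0.0151, 0.1504]
tcp_rot: [0.372, 3.119, -0.0]
contact_force: [0.3, -0.6, -1.9]
width: 0.141
t 29.33 tcp [0.391  0.0151 0.1504] yaw 166.4 tilt z [ 7.e-04 -1.e-04 -1.e+00] delta cm [ -9.08 -32.26   0.05] turn 0.2 F [ 0.3 -0.6 -1.9] T [0.02 0.08 0.03] w 0.141 q [-0.17  0.   -0.53  1.04 -0.    0.07]
```

```bash
python3 -m creep '{"delta_pos":[[-0.3,-1.15,0],[-0.65,-2.3,0],[-0.65,-2.3,0],[-0.65,-2.3,0],[-0.65,-2.3,0],[-0.65,-2.3,0],[-0.65,-2.3,0],[-0.65,-2.3,0],[-0.65,-2.3,0],[-0.65,-2.3,0],[-0.65,-2.3,0],[-0.65,-2.3,0],[-0.65,-2.3,0],[-0.65,-2.3,0],[-0.33,-1.2,0],[0,0,0],[0,0,0],[0,0,0]],"turn":[0.2,0,0,0,0,0,0,0,0,0,0,0,0,0,0,0,0,0]}'; python3 -c "
from h import *
go([.4034,-.3198,.018],166.2)
im=ctrl.capture('wrist');cv2.imwrite('pics/w14.png',im[:,:,::-1])"
```

```text
t: 30.83
tcp_pos: [0.4002, -0.3185, 0.1499]
tcp_rot: [-0.38, -3.118, -0.002]
contact_force: [-0.1, 0.6, -1.9]
width: 0.144
t 30.83 tcp [ 0.4002 -0.3185  0.1499] yaw 166.1 tilt z [-8.0e-04  1.5e-03 -1.0e+00] delta cm [-0.36 -0.07 13.19] turn -0.1 F [-0.1  0.6 -1.9] T [ 0.04  0.04 -0.01] w 0.144 q [-0.83  0.23 -0.27  1.07  0.   -0.59]
```

View pics/w14.png

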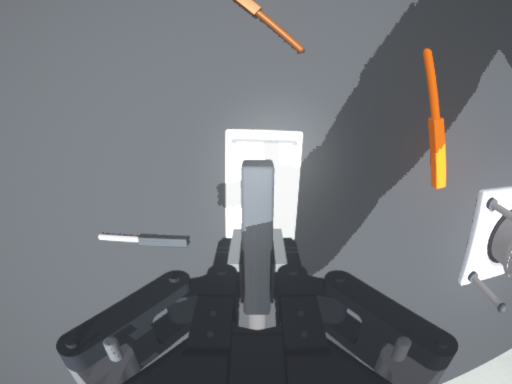

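```bash
python3 -m creep '{"delta_pos":[[-0.3,-0.05,1],[0,0,2],[0,0,2.5],[0,0,2.5],[0,0,2],[0,0,1.2],[0,0,0.8],[0,0,0.5],[0,0,0],[0,0,0]],"turn":[-0.1,0,0,0,0,0,0,0,0,0]}'; python3 -c "
from h import *
go([.4034,-.3198,.018],166.2)"
```

```text
t: 31.72
tcp_pos: [0.4037, -0.3209, 0.0257]
tcp_rot: [0.379, 3.118, -0.001]
contact_force: [0.4, 0.0, -1.5]
width: 0.147
t 31.72 tcp [ 0.4037 -0.3209  0.0257] yaw 166.16 tilt z [ 5.e-04 -5.e-04 -1.e+00] delta cm [0.06 0.1  0.77] turn -0.04 F [ 0.4  0.  -1.5] T [0.03 0.03 0.05] w 0.147 q [-0.83  0.36 -0.43  0.78  0.   -0.59]
```

```bash
python3 -m creep '{"delta_pos":[[0.05,0.1,0.3],[0,0,0.2],[0,0,0.15],[0,0,0.1],[0,0,0],[0,0,0]],"turn":[0,0,0,0,0,0]}'; python3 -c "
from h import *
go([.4034,-.3198,.018],166.2)"
```

```text
t: 32.22
tcp_pos: [0.4031, -0.3199, 0.0179]
tcp_rot: [0.38, 3.118, -0.0]
contact_force: [-0.4, 0.4, -1.4]
width: 0.141
t 32.22 tcp [ 0.4031 -0.3199  0.0179] yaw 166.12 tilt z [ 2.e-04 -3.e-04 -1.e+00] delta cm [-0.02  0.02 -0.01] turn -0.08 F [-0.4  0.4 -1.4] T [ 0.06 -0.01  0.01] w 0.141 q [-0.83  0.37 -0.44  0.76 -0.   -0.58]
```

```bash
python3 -m creep '{"delta_pos":[[0,0,0.05],[0,0,0]],"turn":[0,0]}'|grep force; python3 -m creep '{"delta_pos":[[0,0,0.04],[0,0,0]],"turn":[0,0]}'|grep force
```

```text
contact_force: [-0.5, 0.7, 2.3]
contact_force: [-2.2, 1.7, 7.1]
```

Seated on both ridges; open gently and rise.

```bash
python3 -m creep '{"delta_pos":[[0,0,-0.03],[0,0,0],[0,0,0],[0,0,0],[0,0,0],[0,0,0],[0,0,0]],"turn":[0,0,0,0,0,0,0]}' 5; python3 -m creep '{"delta_pos":[[0,0,-1],[0,0,-1.5],[0,0,-2.5],[0,0,-2.5],[0,0,-2.5],[0,0,-2],[0,0,-1],[-2,0,0],[-3,0,0],[-3,0,0],[-2,0,0],[0,0,0],[0,0,0]],"turn":[0,0,0,0,0,0,0,0,0,0,0,0,0]}'
python3 - <<'E'
from h import *
c=ctrl.get_calibration("wrist");im=ctrl.capture("wrist");np.save("w15.npy",c,allow_pickle=True)
cv2.imwrite("pics/w15.png",im[:,:,::-1])
cv2.imwrite("pics/s15.png",ctrl.capture("scene")[:,:,::-1]);cv2.imwrite("pics/t15.png",ctrl.capture("top")[:,:,::-1])
E
```

```text
t: 33.13
tcp_pos: [0.4031, -0.3198, 0.0171]
tcp_rot: [-0.379, -3.119, 0.0]
contact_force: [0.4, 0.0, -0.2]
width: 0.592
t: 34.22
tcp_pos: [0.5005, -0.3435, 0.1464]
tcp_rot: [-0.378, -3.118, -0.001]
contact_force: [0.1, 0.9, -0.0]
width: 0.584
```

View pics/w15.png

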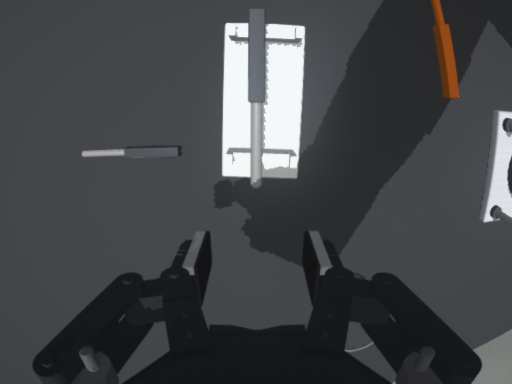

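View pics/t15.png

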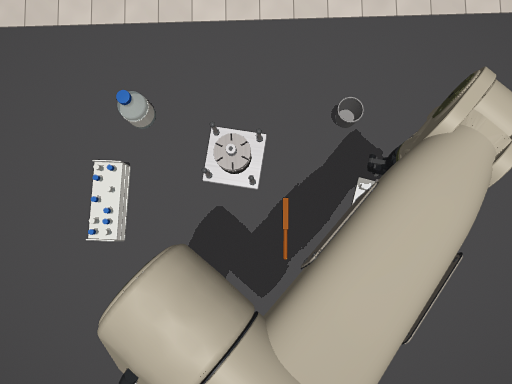

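View pics/s15.png

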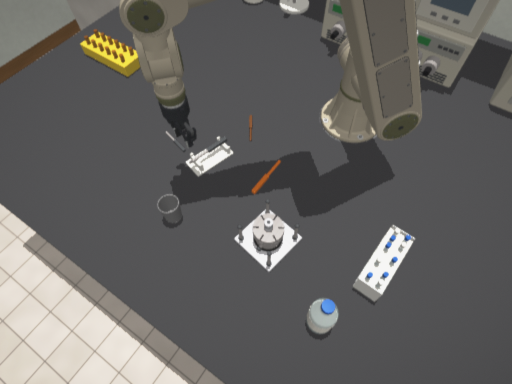

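```bash
python3 -c "
from rig import ctrl
s=ctrl.state();print(s['t'],s['contact_force'],s['joint_velocities'].round(3))
print(ctrl.hand_in())"
```

```text
34.3667 [-0.72104161  0.00348363  0.23138851] [-0.003 -0.009 -0.001 -0.003  0.     0.001]
the job is handed in; nothing more can be done
None
```

I screwed the collar down until the plunger bottomed, laid the bar back across its cradle, and handed the job in at 34.4 s of the 67 s allowed. No verdict came back.

**Turning:** I turned the collar only with the bar. I swung the bar once and, when the collar lagged it by about 6°, re-seated it in the same hole for a second short push. Then I moved on to the next hole. The groove marks show about 74° of clockwise turn in all.

**Bottoming:** The torque on the collar stayed at about 0.35 N m while it turned. It then climbed, and the last three readings were 1.28, 1.10 and 1.01 N m, so roughly 1.1 N m. I stopped there and backed the bar off until it carried no load. In the close-up pictures after the load came off, the outlet looked unmoved and the collar kept its angle.

**Final pictures:** The bar lies along the cradle on both ridges with its nose the same way as found, and the rack, bottle and beaker look unmoved. The open gripper stands about 13 cm above the bench and touches nothing.

**Where checks disagreed:** The wrist and top cameras differed by 2–3 mm in absolute position. I corrected for that using the bar held in the gripper, and all three insertions went in with less than about 2 N of sideways force. Single torque readings scattered by about 0.1–0.15 N m.

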